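# Lay up for a small skin excision

### The job

Lay up for a small skin excision: the scissors go into their cut-out in the black-lined instrument tray, and the three-compartment steel tray is filled in order of use outwards from the scissors: the specimen cup in the compartment next to the instrument tray, the amber vial in the middle one, the roll of tape lying flat in the far one, each in the middle of its compartment, with the swab sachet flat and centred on top of the tape roll. Keep the cup and the vial upright and set them down without dropping them. Leave the timer and the lancet box where they stand.

Things in the scene. Friction and masses are not known exactly. Their poses are not given: they have to be found in the camera images.
- scissors: closed scissors with orange ring handles, 87 x 199 x 9 mm, lying flat, 70 g. Origin: underside, mid-length; y axis along them: rings at y +37 to +98 mm (84 mm wide, 9 mm thick), blade tips at y -100 mm; z up. From y -100 to +35 mm 16 mm wide (x), 3 to 6.5 mm above the underside: grip there across x at about y +10 mm, fingertips nearly on the surface. Centre of mass at y +10 mm.
- sample_cup: specimen cup, white with a red screw lid, 51 mm across the lid, 64 mm high; the wall below the lid is solid to grip, 44 mm across up to 50 mm above the foot. The lid is fixed. Origin at the middle of the foot, z up.
- vial: amber vial with a white screw cap and a label, 29 mm in diameter, 65 mm high; can be gripped on the body, up to 56 mm above the foot. Origin at the middle of the foot, z up.
- tape_roll: roll of beige surgical tape lying flat, 58 mm in diameter, 25 mm high (firm from 1 to 24 mm above its underside). Origin at the middle of the underside, z up.
- swab_sachet: sealed swab sachet, white and blue, 50 x 50 mm, 8 mm thick, stiff, lying flat; grip it by two facing edges. Origin at the middle of the underside; x and y along the edges, z up.
- instrument_tray: steel-rimmed tray, black foam inlay, 118 x 230 x 12 mm, fixed, with one scissors-shaped cut-out, floor 3 mm above the desk. Origin: desk, tray centre. Ring part at +y (96 mm wide, to y +104 mm), blade slot at -y (25 mm wide, to y -105 mm). Scissors are home when their frame agrees with this one, 3 mm up. A finger hollow, same floor, 90 mm wide (x), crosses the slot from y -5 to +24 mm.
- compartment_tray: shallow stainless tray with three equal open compartments in a row, 92 x 258 x 12 mm, fixed, beside the instrument tray, left or right of it. Origin: desk, tray centre; y axis along the row: compartment centres at y -84.7, 0 and +84.7 mm, each 84 mm (x) by 80 mm (y) inside; floor 4 mm, wall tops 12 mm above the desk.
- timer: bystander: white kitchen-style timer with a red dial, 47 x 66 x 70 mm, stands loose. Origin at the middle of the underside.
- lancet_box: bystander: small green and white open carton, 51 x 76 x 22 mm, stands loose. Origin at the middle of the underside.
Mind the look-alikes: they are no part of the job. Several things have the shape of the swab_sachet; the one meant has the colours described above.

How it is judged:
By the outcome, as a careful person would: the job done as asked, in the order asked, and still so for the second after the job is handed in, with the robot touching nothing.
It also fails if it takes over 131 s, if anything falls off the work surface, if the arm or the gripper's body presses on something with over 40 N, if the wrist force passes 120 N, or if a joint passes its speed limit or range.

### The arm

A 6-joint arm with a two-finger parallel gripper is mounted at the origin on a cart in front of the work surface, level with it; the furniture and walls round the work are solid. World frame = base frame: x ahead of the robot, y to its left, z up, the work surface at z = 0. Lengths are in mm, angles in rad, forces in N, time in s.
With the tool pointing down it reaches from about 325 to 850 mm from the base axis. Payload 4.4 kg.
Tool frame: the origin (TCP) lies midway between the tips of the shut fingers; the grasp point (between the pads) lies arm.pinch_z behind it (arm.pinch_z is the distance from the TCP to the grasp point, in mm); z points along the fingers, y is the line along which they close (so a half turn about z gives the same grasp; the last joint's range is limited). The gripper opens to 94 mm and grips with 3 to 60 N. Pads are 16 mm wide; open, the fingers measure 119 mm over their backs; the gripper's body (75 mm by 177 mm) begins 78 mm behind the grasp point.
Start: joints at [1.04, 0.207, 1.542, -0, 1.393, -0.15], TCP at [213.182, 534.023, 205.447] pointing down, gripper open.
Joint ranges: [-2.73, 2.73], [-0.86, 2.22], [0.23, 2.46], [-1.11, 4.25], [0.08, 2.63], [-2.82, 2.82]. Speed limits (rad/s): [2.79, 2.79, 3.14, 3.14, 3.14, 3.14].

### API

Orientations are given as a unit quaternion [x, y, z, w].
In Python, from rig import arm gives the robot as it stands.
- The arm moves only by the shell command python3 -m crank 'ROWS' [FORCE]. ROWS is JSON, one flat list of numbers, 7 for each row, row after row: the shift along the tool's x, y, z normalised to -1 to 1, where 1 is 5 cm, then the turn, a rotation vector about the tool's x, y, z normalised to -1 to 1, where 1 is 0.1 rad, then the opening, from 0 (shut) to 1 (fully open). A call has 1 to 12 rows; each row shifts and turns the commanded pose from where the row before left it, along the tool's axes as they then stand; what a row does not reach is not made up. A row lasts 1/10 s, in which the tool goes at most 50 mm and 8.59 degrees, less where a joint would pass 70% of its speed; a pose out of reach is approached as far as the arm can. A call with a number of a shift or a turn outside -1 to 1 is refused whole. A call with a gripper value outside its range is refused whole. The fingers move at their own pace and stop on an object; FORCE is the grip in N (left out, the last holds). Time passes only in rows, so rows that do not move let the fingers close. It gives the time, the measured TCP pose, the force, the opening and the grip force at its end, in the units of the state.
- arm.state(): the state, without advancing time (a new reading comes with each control period).
- arm.camera(name): name is "side" or "top"; returns (picture, depth): 480x640x3 uint8, red, green, blue; 480x640 float32, mm along the optical axis (not along the pixel's ray), 0 where there is no reading.
- arm.calibration(name): a dict with "intrinsics" (3x3 intrinsics, pixels), "view" (4x4, takes a point from world to camera coordinates). Camera axes: x right, y down, z forward; pixel columns grow to the right and rows downward; lengths in mm; the calibration is good to about 2 mm. A picture is of the moment at which its call begins. calibration takes no time and is no camera call.
- arm.finish_job(): hands the job in; it is judged then, once.
Trained networks look in the newest picture that a camera, given by its name, has taken for a name from the list of things; names that differ only in an ending like _2 or _b are one class to them, and where a whole thing is asked for, a point or a joint stands for the part that bears it (a point fixed in the world has none). Each returns a list of dicts, best first, with "score" (0 to 1); they miss things now and then, are a little off and sometimes report something else, mostly with a low value. They report only what shows in the picture. A call takes as long as a camera call. They do not tell look-alikes from the thing itself.
- arm.find_in(target, camera): "point" ([column, row] in pixels, amid what is visible of it).
The state is a dict: "clock": time; "joint_positions": joint angles; "dq": joint speeds; "effort": joint torques, N m; "tcp_pos": TCP position; "ee_rot": TCP orientation; "contact_force": force on the tool from outside, world axes, zero at the start; "wrist_torque": the same for the moment, N m; "opening": opening from 0.0 (shut) to 1.0 (fully open); "finger_force": force on a finger pad.
Only numpy, scipy, OpenCV 4.12 (cv2) and the standard library are available. Lean on these libraries where they do the work, as an engineer would, in place of code of your own. Each camera call takes 0.05 s, during which the arm holds its last target. There are 200 camera calls.

## Working session

There is one attempt and no reset: what is moved stays moved. The work goes in short steps, Python scripts to look and compute and a shell command to move; the robot and the scene stay as the last step left them, time stands still between calls to the robot, and variables do not carry over. Pictures are saved under pics/ and viewed, at most 14 in all, crops included, and the job is handed in when it is done.

```bash
ls; mkdir -p pics
python3 - <<'E'
from rig import arm
import cv2,json
import numpy as np
for n in("top","side"):
    p,d=arm.camera(n); cv2.imwrite(f"pics/{n}0.png",p[:,:,::-1]); np.savez(f"{n}0.npz",p=p,d=d)
    c=arm.calibration(n); print(n,np.round(c["intrinsics"],1).tolist(),np.round(c["view"],3).tolist())
print(arm.pinch_z,arm.state())
E
```

```text
pics
top [[587.4, 0.0, 329.9], [0.0, 587.4, 252.0], [0.0, 0.0, 1.0]] [[0.003, -1.0, -0.001, -0.084], [-0.99, -0.003, -0.139, 478.548], [0.139, 0.002, -0.99, 1368.494], [0.0, 0.0, 0.0, 1.0]]
side [[623.1, 0.0, 327.9], [0.0, 623.1, 241.3], [0.0, 0.0, 1.0]] [[-0.998, 0.06, -0.022, 501.334], [0.043, 0.366, -0.929, 15.807], [-0.047, -0.929, -0.368, 1373.546], [0.0, 0.0, 0.0, 1.0]]
18.8 {'clock': 0.1, 'joint_positions': array([ 1.04050513e+00,  2.07350652e-01,  1.54278043e+00, -1.46699615e-05,
        1.39350299e+00, -1.50484019e-01]), 'dq': array([ 0.0002482 ,  0.0007544 , -0.0046324 ,  0.00123527, -0.00114501,
        0.00108234]), 'effort': array([-3.64738298e-04, -3.71861887e+01, -2.82292789e+01,  6.99125882e-02,
        3.10690713e-02, -2.31708668e-05]), 'tcp_pos': array([212.81468216, 533.39258564, 204.41245715]), 'ee_rot': array([ 1.88762844e-01,  9.82022172e-01, -9.64555454e-04, -3.33961490e-04]), 'contact_force': array([ 0.22224737, -0.62451258,  0.0552714 ]), 'wrist_torque': array([ 0.03618874, -0.03239409, -0.00196072]), 'finger_force': 0.0, 'opening': 1.0023943624878715}
```

View pics/top0.png

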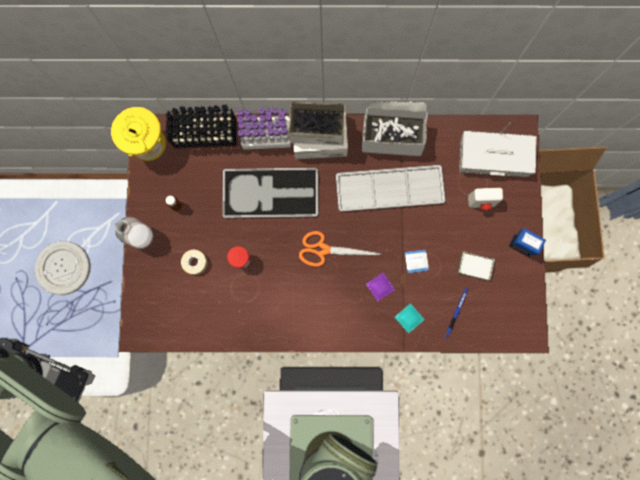

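View pics/side0.png

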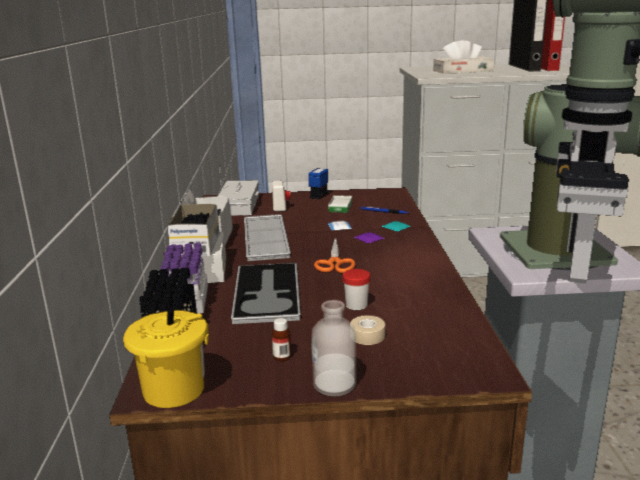

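The top view shows the instrument tray (270,193), compartment tray (391,188), vial (171,202), cup (238,258), tape (194,263), scissors (340,250), timer (486,198) and lancet box (477,266). The sachet-shaped things are white/blue at (416,261), purple at (380,287) and teal at (409,318). The white/blue one fits the description, and I'll confirm it in a crop.

```bash
cat > h.py <<'E'
import numpy as np,cv2
from rig import arm
def ray(cam,uv,z):
    c=arm.calibration(cam);K=np.array(c["intrinsics"]);V=np.array(c["view"]);R=V[:3,:3];t=V[:3,3]
    o=-R.T@t; uv=np.atleast_2d(np.asarray(uv,float)); d=np.c_[uv,np.ones(len(uv))]@np.linalg.inv(K).T@R
    return o+d*((z-o[2])/d[:,2])[:,None]
def cloud(cam,d):
    c=arm.calibration(cam);K=np.array(c["intrinsics"]);V=np.array(c["view"]);v,u=np.mgrid[:480,:640]
    P=np.stack([(u-K[0,2])/K[0,0]*d,(v-K[1,2])/K[1,1]*d,d],-1)-V[:3,3]
    return P@V[:3,:3]
def go(x,y,z,yaw):
    """remaining motion to TCP x,y,z; yaw = world angle (deg) of tool y axis (mod 180)"""
    from scipy.spatial.transform import Rotation as Ro
    s=arm.state(); R=Ro.from_quat(s["ee_rot"]).as_matrix(); p=s["tcp_pos"]
    cur=np.degrees(np.arctan2(R[1,1],R[0,1])); dy=(yaw-cur+90)%180-90
    print("pos",p.round(1),"yaw %.1f"%cur,"q",s["joint_positions"].round(2),"t",s["clock"])
    print("shift now/50:",(R.T@(np.array([x,y,z])-p)/50).round(3),"turn z/0.1: %.2f"%(-np.radians(dy)/.1))
    print(" tilt turn/0.1",(np.cross(R[:,2],[0,0,-1])@R/.1).round(3))
    c,s_=np.cos(np.radians(cur+dy)),np.sin(np.radians(cur+dy)); Y=np.array([c,s_,0]);Z=np.array([0,0,-1.]);X=np.cross(Y,Z)
    print("after turn/50:",(np.array([X,Y,Z])@(np.array([x,y,z])-p)/50).round(3))
E
python3 - <<'E'
from h import *
f=np.load("top0.npz");p,d=f["p"],f["d"]
P=cloud("top",d)
for n,uv in dict(vial=(171,202),cup=(238,258),tape=(194,255),sc=(355,251),sach=(416,261),box=(477,266),timer=(488,196),desk=(300,300),itray=(311,210),ct=(365,190)).items():
    print(n,P[uv[1],uv[0]].round(1))
a=cv2.resize(p[215:335,300:460],None,fx=5,fy=5,interpolation=cv2.INTER_CUBIC)
b=cv2.resize(p[155:225,210:450],None,fx=3.33,fy=3.33,interpolation=cv2.INTER_CUBIC)
cv2.imwrite("pics/a.png",a[:,:,::-1]);cv2.imwrite("pics/b.png",b[:,:,::-1])
E
```

```text
vial [592.8 377.4  62.6]
cup [459.7 215.6  63.1]
tape [472.5 329.1  17.9]
sc [485.2 -59.8   5. ]
sach [ 460.1 -206.7   13.1]
box [ 447.8 -352.3   18.3]
timer [ 607.6 -370.5   70.1]
desk [366.   73.3  -1. ]
itray [584.   47.7  17.8]
ct [639.1 -85.3  -1.1]
```

View pics/a.png

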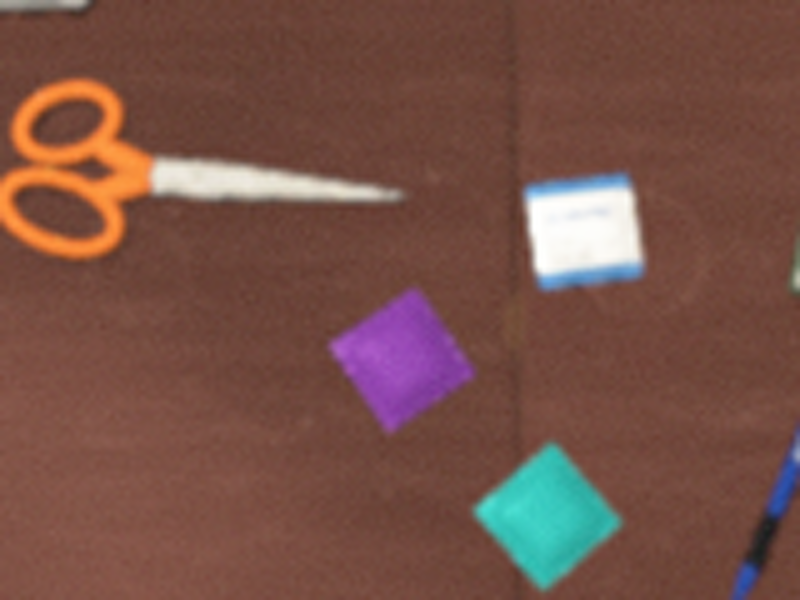

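View pics/b.png

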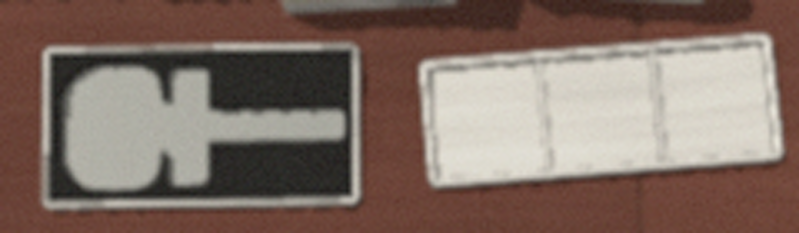

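The crop confirms the white and blue sachet at (416,261); the others are plain purple and teal. The compartment tray is to the right of the instrument tray, whose rings end points left. Next I measure the poses.

```bash
cat > meas.py <<'E'
from h import *
def big(p,roi,k=6):
    x0,y0,x1,y1=roi
    return cv2.resize(p[y0:y1,x0:x1],None,fx=k,fy=k,interpolation=cv2.INTER_CUBIC).astype(int)
def topix(pts,roi,k=6): return (np.asarray(pts,float)+.5)/k-.5+np.array(roi[:2])
def pts(m,roi,k=6):
    m=m.astype(np.uint8); n,l,s,_=cv2.connectedComponentsWithStats(m)
    i=1+s[1:,4].argmax(); c=max(cv2.findContours((l==i).astype(np.uint8),cv2.RETR_EXTERNAL,cv2.CHAIN_APPROX_NONE)[0],key=len)
    return topix(c[:,0],roi,k)
def rect(p,cam,roi,mf,z):
    B=big(p,roi); w=ray(cam,pts(mf(B),roi),z)[:,:2]
    (c,s,a)=cv2.minAreaRect(w.astype(np.float32)); return np.round(c,1),np.round(s,1),round(a,2)
chroma=lambda B:B.max(2)-B.min(2)
steel=lambda B:((B.sum(2)>330)&(chroma(B)<45))
E
python3 - <<'E'
from meas import *
f=np.load("top0.npz");p,d=f["p"],f["d"]
print("desk",p[300,300],"steel",p[190,365],"rim",p[215,270],"sc",p[250,350],p[245,322])
print("itray",rect(p,"top",(215,163,325,223),lambda B:(steel(B)|(B.max(2)<62)),12))
print("ctray",rect(p,"top",(330,162,450,214),steel,12))
print("sachet",rect(p,"top",(400,245,435,278),lambda B:(B[...,2]>95),8))
print("orange",rect(p,"top",(290,225,350,275),lambda B:(B[...,0]-B[...,2]>90),7))
print("scissors",rect(p,"top",(290,225,390,275),lambda B:((B[...,0]>135)),6))
B=big(p,(225,163,325,223))
print("cutout",rect(p,"top",(225,173,317,213),lambda B:(B.sum(2)>280)&(np.arange(B.shape[0])[:,None]>6),3))
for n,roi,mf,z in [("cup",(222,240,256,275),lambda B:(B[...,0]-B[...,1]>90),64),("tape",(178,246,212,280),lambda B:(B[...,1]>115),25)]:
    w=ray("top",pts(mf(big(p,roi)),roi),z)[:,:2].astype(np.float32); print(n,cv2.minEnclosingCircle(w),cv2.fitEllipse(w))
P=cloud("top",d)
for n,(u,v,r,lo) in dict(vial=(171,202,12,50),cup=(238,258,15,50),timer=(486,198,20,30),box=(477,266,25,8)).items():
    Q=P[v-r:v+r,u-r:u+r].reshape(-1,3);Q=Q[Q[:,2]>lo];print(n,len(Q),Q.min(0).round(),Q.max(0).round(),Q.mean(0).round(1))
roi=(155,185,187,217)
w=ray("top",pts((lambda B:(B.min(2)>120))(big(p,roi)),roi),65)[:,:2].astype(np.float32); print("vialcap",cv2.minEnclosingCircle(w),cv2.fitEllipse(w))
# side view
f=np.load("side0.npz");S=f["p"]
for n,roi,mf,z in [("cup",(335,262,378,295),lambda B:(B[...,0]-B[...,1]>90),64),("vialcap",(268,312,294,334),lambda B:(B.min(2)>110),65),("tape",(345,310,392,350),lambda B:(B[...,1]>120)&(B[...,0]-B[...,2]>20),25)]:
    w=ray("side",pts(mf(big(S,roi)),roi),z)[:,:2].astype(np.float32); print("side",n,w.min(0),w.max(0))
E
```

```text
desk [131  83  70] steel [220 215 206] rim [164 159 151] sc [232 226 213] [253 154  68]
itray (array([630.3, 149.5]), array([108., 220.]), 0.76)
ctray (array([ 642.8, -145.7]), array([ 99.6, 265.7]), 4.85)
sachet (array([ 461.3, -208.4]), array([55.2, 56. ]), 6.89)
orange (array([491.5,  37.7]), array([73.9, 89.1]), 76.5)
scissors (array([471.9, -15.2]), array([190.9,  89.3]), 69.75)
cutout (array([629.8, 147.4]), array([ 95.4, 208.8]), 0.16)
cup ((463.3466796875, 216.9073944091797), 25.718278884887695) ((463.370361328125, 216.7887420654297), (50.223388671875, 50.58235549926758), 138.04879760742188)
tape ((456.3533020019531, 329.4155578613281), 31.245824813842773) ((456.2525939941406, 329.4625244140625), (60.95143127441406, 61.846275329589844), 156.89764404296875)
vial 74 [284.  -1.  50.] [ 605.  390. 1422.] [587.1 369.4  99. ]
cup 372 [284.  -1.  51.] [ 486.  242. 1422.] [460.7 215.7  69.8]
timer 545 [ 284. -405.   30.] [ 6.260e+02 -1.000e+00  1.422e+03] [ 601.3 -362.5   78.5]
box 712 [ 284. -414.    8.] [ 5.030e+02 -1.000e+00  1.422e+03] [ 444.7 -343.9   36.6]
vialcap ((597.6149291992188, 379.9388122558594), 12.154659271240234) ((597.7501220703125, 379.87957763671875), (22.431013107299805, 23.80750274658203), 135.1120147705078)
side cup [440.0582  165.46419] [499.26263 270.66342]
side vialcap [577.33655 365.8941 ] [617.93713 417.08368]
side tape [428.68387 308.56357] [500.98807 415.332  ]
```

Run:
```python
from meas import *
f=np.load("top0.npz");p,d=f["p"],f["d"]
def sym(name,roi,mf,z):
    B=big(p,roi);m=mf(B).astype(np.uint8);n,l,s,_=cv2.connectedComponentsWithStats(m);i=1+s[1:,4].argmax()
    v,u=np.nonzero(l==i); w=ray("top",topix(np.c_[u,v],roi),z)[:,:2];c=w.mean(0)
    e=np.linalg.eigh(np.cov((w-c).T))[1][:,1]; e*=np.sign(e[1]); nrm=np.array([e[1],-e[0]])
    a=(w-c)@e;b=(w-c)@nrm
    print(name,"mean",c.round(1),"yaw of +y %.2f"%np.degrees(np.arctan2(e[1],e[0])),"len",np.ptp(a).round(1),"wid",np.ptp(b).round(1),
     "mid",(c+e*(a.max()+a.min())/2).round(1),"midW",(c+e*(a.max()+a.min())/2+nrm*(b.max()+b.min())/2).round(1),"blade line offs",b[a<a.min()+60].mean().round(1))
sym("cutout",(225,170,317,216),lambda B:(B.min(2)>100)&(B.sum(2)>330),3)
sym("scissors",(290,225,390,275),lambda B:((B[...,0]>165)),5)
B=big(p,(225,170,317,216)); 
for th in (250,300,360): sym("cutout%d"%th,(226,170,316,214),lambda B:(B.sum(2)>th),3)
for name,roi,mf in [("inlay",(215,163,325,223),lambda B:B.sum(2)<200),("itr_outer",(215,163,325,223),lambda B:(chroma(B)<42))]:
    print(name,rect(p,"top",roi,mf,12))
for th in (360,420,480):print("ctray",rect(p,"top",(330,162,450,214),lambda B:(B.sum(2)>th)&(chroma(B)<45),12))
for th in (110,125,140):print("sachet",rect(p,"top",(400,245,435,278),lambda B:(B[...,2]>th),8))
```

```text
cutout mean [629.9 176.7] yaw of +y 91.54 len 207.9 wid 94.0 mid [630.6 147.3] midW [631.4 147.3] blade line offs -0.5
scissors mean [489.   13.2] yaw of +y 86.26 len 194.2 wid 88.2 mid [486.9 -19.5] midW [488.2 -19.6] blade line offs -0.6
cutout250 mean [630.  175.7] yaw of +y 91.40 len 209.9 wid 96.5 mid [630.6 147.5] midW [631.3 147.5] blade line offs -0.4
cutout300 mean [629.9 176.3] yaw of +y 91.48 len 208.3 wid 95.2 mid [630.6 147.5] midW [631.2 147.5] blade line offs -0.5
cutout360 mean [629.8 177.2] yaw of +y 91.58 len 207.1 wid 93.1 mid [630.6 147.3] midW [631.5 147.3] blade line offs -0.6
inlay (array([630.3, 149.5]), array([108.8, 220.7]), 0.76)
itr_outer (array([629.2, 147.5]), array([130.3, 243.1]), 0.93)
ctray (array([ 642.6, -145.7]), array([ 98.8, 265. ]), 4.93)
ctray (array([ 642.7, -145.6]), array([ 97.5, 263.6]), 4.8)
ctray (array([ 642.6, -145.6]), array([ 95.8, 262.3]), 4.87)
sachet (array([ 461.3, -208.3]), array([54., 55.]), 6.94)
sachet (array([ 461.2, -208.2]), array([53. , 54.2]), 6.95)
sachet (array([ 461.1, -208.2]), array([52. , 53.5]), 6.99)
```

Run:
```python
from h import *
for cam in("top","side"):
    d=np.load(cam+"0.npz")["d"];P=cloud(cam,d)[d>0]
    P=P[(P[:,2]>20)&(P[:,2]<400)&(P[:,0]>280)]
    print(cam); 
    for y0 in range(-450,550,50):
        Q=P[(P[:,1]>=y0)&(P[:,1]<y0+50)&(P[:,0]>300)&(P[:,0]<850)]
        r=[]
        for x0 in range(300,850,50):
            q=Q[(Q[:,0]>=x0)&(Q[:,0]<x0+50),2]; r.append(int(np.percentile(q,98)) if len(q)>8 else 0)
        print(y0,r)
from h import go
go(487.6,-10,120,-3.7)
```

```text
top
-450 [0, 0, 0, 79, 79, 0, 72, 53, 61, 109, 395]
-400 [0, 0, 25, 28, 0, 69, 76, 53, 60, 53, 395]
-350 [0, 0, 27, 28, 0, 69, 75, 53, 52, 52, 394]
-300 [0, 0, 0, 0, 0, 0, 0, 0, 0, 0, 395]
-250 [0, 0, 0, 0, 0, 0, 0, 0, 85, 82, 394]
-200 [0, 0, 0, 0, 0, 0, 0, 0, 83, 68, 393]
-150 [0, 0, 0, 0, 0, 0, 0, 0, 84, 67, 395]
-100 [0, 0, 0, 0, 0, 0, 0, 0, 87, 85, 395]
-50 [0, 0, 0, 0, 0, 0, 0, 0, 126, 129, 395]
0 [0, 0, 0, 0, 0, 0, 0, 0, 128, 121, 395]
50 [0, 0, 0, 0, 0, 0, 0, 0, 130, 127, 394]
100 [0, 0, 0, 0, 0, 0, 0, 0, 100, 98, 394]
150 [0, 0, 0, 67, 0, 0, 0, 0, 96, 100, 393]
200 [0, 0, 67, 68, 0, 0, 0, 0, 94, 103, 394]
250 [0, 0, 0, 0, 0, 0, 0, 0, 105, 109, 393]
300 [0, 0, 29, 28, 0, 0, 0, 0, 93, 108, 394]
350 [0, 0, 25, 28, 0, 68, 67, 0, 106, 108, 395]
400 [0, 0, 0, 91, 103, 0, 0, 0, 112, 113, 394]
450 [0, 0, 0, 102, 134, 0, 0, 105, 130, 114, 394]
500 [0, 0, 0, 0, 0, 0, 0, 0, 106, 105, 395]
side
-450 [0, 0, 0, 71, 72, 0, 0, 46, 57, 110, 392]
-400 [0, 0, 0, 0, 0, 47, 68, 47, 57, 46, 393]
-350 [0, 0, 0, 0, 0, 59, 68, 46, 47, 0, 394]
-300 [0, 0, 0, 0, 0, 0, 0, 0, 0, 0, 394]
-250 [0, 0, 0, 0
[... 198 characters left out ...]
0 [0, 0, 0, 0, 0, 0, 0, 0, 125, 118, 392]
50 [0, 0, 0, 0, 0, 0, 0, 0, 125, 126, 393]
100 [0, 0, 0, 0, 0, 0, 0, 0, 124, 125, 393]
150 [0, 0, 0, 62, 0, 0, 0, 0, 92, 94, 393]
200 [0, 0, 62, 63, 0, 0, 0, 0, 91, 98, 394]
250 [0, 0, 0, 0, 0, 0, 0, 0, 0, 107, 393]
300 [0, 0, 24, 24, 0, 0, 0, 0, 0, 106, 393]
350 [0, 0, 23, 23, 0, 64, 64, 0, 100, 106, 394]
400 [0, 0, 0, 0, 0, 0, 0, 0, 110, 110, 393]
450 [0, 0, 0, 99, 130, 91, 0, 99, 126, 111, 393]
500 [0, 0, 0, 0, 84, 0, 0, 0, 102, 102, 394]
pos [212.8 533.4 204.4] yaw 68.2 q [ 1.04  0.21  1.54 -0.    1.39 -0.15] t 0.1
shift now/50: [-9.134 -8.052  1.702] turn z/0.1: 12.56
 tilt turn/0.1 [-0.02  -0.003 -0.   ]
after turn/50: [-10.491   6.186   1.688]
```

Run:
```python
from h import *
for cam in("top","side"):
    d=np.load(cam+"0.npz")["d"];P=cloud(cam,d)[d>0]
    for y0 in range(60,230,10):
        Q=P[(P[:,1]>=y0)&(P[:,1]<y0+10)&(P[:,0]>660)&(P[:,0]<790)&(P[:,2]>25)&(P[:,2]<300)]
        print(cam,y0,"x>=%.0f"%np.percentile(Q[:,0],1),[int(Q[(Q[:,0]>a)&(Q[:,0]<a+10),2].max(initial=0)) for a in range(690,770,10)])
```

```text
top 60 x>=718 [0, 0, 64, 67, 131, 126, 122, 118]
top 70 x>=717 [0, 0, 68, 66, 133, 125, 118, 118]
top 80 x>=717 [0, 0, 66, 67, 131, 125, 101, 115]
top 90 x>=736 [0, 0, 0, 0, 133, 131, 128, 132]
top 100 x>=740 [0, 0, 0, 0, 128, 118, 96, 97]
top 110 x>=747 [0, 0, 0, 0, 0, 57, 98, 96]
top 120 x>=746 [0, 0, 0, 0, 0, 89, 99, 96]
top 130 x>=746 [0, 0, 0, 0, 0, 91, 100, 98]
top 140 x>=745 [0, 0, 0, 0, 0, 95, 97, 99]
top 150 x>=747 [0, 0, 0, 0, 0, 96, 96, 95]
top 160 x>=745 [0, 0, 0, 0, 0, 98, 99, 97]
top 170 x>=745 [0, 0, 0, 0, 0, 99, 101, 97]
top 180 x>=745 [0, 0, 0, 0, 0, 93, 97, 97]
top 190 x>=742 [0, 0, 0, 0, 0, 95, 99, 97]
top 200 x>=745 [0, 0, 0, 0, 0, 95, 97, 103]
top 210 x>=742 [0, 0, 0, 0, 0, 97, 98, 104]
top 220 x>=745 [0, 0, 0, 0, 0, 27, 0, 0]
side 60 x>=721 [0, 0, 0, 61, 125, 126, 115, 115]
side 70 x>=720 [0, 0, 61, 61, 126, 127, 0, 0]
side 80 x>=719 [0, 0, 55, 62, 122, 126, 55, 0]
side 90 x>=720 [0, 0, 54, 61, 127, 126, 125, 127]
side 100 x>=740 [0, 0, 0, 0, 114, 126, 123, 127]
side 110 x>=751 [0, 0, 0, 0, 0, 25, 93, 92]
side 120 x>=749 [0, 0, 0, 0, 0, 25, 93, 91]
side 130 x>=749 [0, 0, 0, 0, 0, 62, 94, 93]
side 140 x>=750 [0, 0, 0, 0, 0, 26, 94, 94]
side 150 x>=748 [0, 0, 0, 0, 0, 26, 93, 92]
side 160 x>=748 [0, 0, 0, 0, 0, 92, 94, 92]
side 170 x>=748 [0, 0, 0, 0, 0, 90, 92, 92]
side 180 x>=748 [0, 0, 0, 0, 0, 93, 94, 93]
side 190 x>=746 [0, 0, 0, 0, 0, 92, 92, 93]
side 200 x>=748 [0, 0, 0, 0, 0, 91, 93, 97]
side 210 x>=746 [0, 0, 0, 0, 0, 92, 92, 98]
side 220 x>=747 [0, 0, 0, 0, 0, 87, 92, 94]
```

```bash
python3 -m crank '[0,0,0,0,0,1,1, 0,0,0,0,0,1,1, 0,0,0,0,0,1,1, 0,0,0,0,0,1,1, 0,0,0,0,0,1,1, 0,0,0,0,0,1,1, 0,0,0,0,0,1,1, 0,0,0,0,0,1,1, 0,0,0,0,0,1,1, 0,0,0,0,0,1,1, 0,0,0,0,0,1,1, 0,0,0,0,0,1,1]' && python3 -m crank '[0,0,0,0,0,0.56,0.6, -0.8,0.48,0.1,0,0,0,0.6, -0.8,0.48,0.1,0,0,0,0.6, -0.8,0.48,0.1,0,0,0,0.6, -0.8,0.48,0.1,0,0,0,0.6, -0.8,0.48,0.1,0,0,0,0.6, -0.8,0.48,0.1,0,0,0,0.6, -0.8,0.48,0.1,0,0,0,0.6, -0.8,0.48,0.1,0,0,0,0.6, -0.8,0.48,0.1,0,0,0,0.6, -0.8,0.48,0.1,0,0,0,0.6]' && python3 -m crank '[-0.8,0.48,0.1,0,0,0,0.6, -0.8,0.48,0.2,0,0,0,0.6, -0.8,0.45,0.2,0,0,0,0.6,0,0,0,0,0,0,0.6,0,0,0,0,0,0,0.6]' && python3 -c "
from h import *
go(487.6,-10,2,-3.7)"
```

```text
clock: 1.3
tcp_pos: [212.9, 533.6, 204.8]
ee_rot: [0.712, 0.702, -0.001, 0.0]
contact_force: [-0.3, -0.7, -0.5]
opening: 0.998
finger_force: 0.0
clock: 2.4
tcp_pos: [426.9, 117.5, 155.1]
ee_rot: [0.73, 0.684, 0.0, -0.0]
contact_force: [0.6, 0.4, -0.5]
opening: 0.605
finger_force: 0.0
clock: 2.9
tcp_pos: [488.6, -5.6, 129.6]
ee_rot: [0.731, 0.683, -0.0, -0.001]
contact_force: [0.6, 0.6, 0.3]
opening: 0.6
finger_force: 0.0
pos [488.6  -5.6 129.6] yaw -3.9 q [-0.19  0.1   1.83  0.    1.21 -0.12] t 2.9
shift now/50: [-0.091 -0.009  2.553] turn z/0.1: -0.03
 tilt turn/0.1 [-0.023 -0.008  0.   ]
after turn/50: [-0.089 -0.015  2.553]
```

```bash
python3 -m crank '[-0.09,0,0.5,0,0,0,0.6, 0,0,0.5,0,0,0,0.6, 0,0,0.5,0,0,0,0.6, 0,0,0.4,0,0,0,0.6, 0,0,0.3,0,0,0,0.6, 0,0,0.2,0,0,0,0.6, 0,0,0.1,0,0,0,0.6, 0,0,0,0,0,0,0.6,0,0,0,0,0,0,0.6]' 25 && python3 -c "
from h import *
go(487.6,-10,2,-3.7)"
```

```text
clock: 3.8
tcp_pos: [489.6, -9.3, 6.2]
ee_rot: [0.73, 0.684, 0.0, 0.001]
contact_force: [-0.1, -0.2, 0.1]
opening: 0.603
finger_force: 0.0
pos [489.6  -9.3   6.2] yaw -3.7 q [-0.2   0.3   1.9   0.    0.94 -0.13] t 3.8
shift now/50: [-0.016 -0.039  0.083] turn z/0.1: 0.00
 tilt turn/0.1 [ 0.014  0.001 -0.   ]
after turn/50: [-0.016 -0.039  0.083]
```

```bash
python3 -m crank '[0,-0.03,0.05,0,0,0,0.6, 0,0,0.04,0,0,0,0.6, 0,0,0,0,0,0,0.6, 0,0,0,0,0,0,0.1,0,0,0,0,0,0,0.1,0,0,0,0,0,0,0.1,0,0,0,0,0,0,0.1,0,0,0,0,0,0,0.1,0,0,0,0,0,0,0.1,0,0,0,0,0,0,0.1]' 25 && python3 -m crank '[0,0,0,0,0,0,0.1,0,0,0,0,0,0,0.1]'
```

```text
clock: 4.8
tcp_pos: [487.4, -9.4, 1.0]
ee_rot: [0.73, 0.684, -0.0, -0.0]
contact_force: [-1.2, 0.5, 1.2]
opening: 0.159
finger_force: 25.0
clock: 5.0
tcp_pos: [487.4, -9.4, 1.0]
ee_rot: [0.73, 0.684, -0.0, -0.0]
contact_force: [0.5, -0.5, 1.4]
opening: 0.157
finger_force: 25.0
```

```bash
python3 -m crank '[0,0,-0.1,0,0,0,0.1, 0,0,-0.3,0,0,0,0.1, 0,0,-0.4,0,0,0,0.1, 0,0,-0.4,0,0,0,0.1, 0,0,-0.3,0,0,0,0.1, 0,0,-0.1,0,0,0,0.1,0,0,0,0,0,0,0.1]'
python3 - <<'E'
from h import *
go(630.3,158,81,1.1)
p,d=arm.camera("top"); a=cv2.resize(p[190:290,270:410],None,fx=5,fy=5,interpolation=cv2.INTER_CUBIC);cv2.imwrite("pics/c.png",a[:,:,::-1])
E
```

```text
clock: 5.7
tcp_pos: [488.1, -9.6, 81.7]
ee_rot: [0.73, 0.684, 0.001, 0.001]
contact_force: [-0.9, 0.3, -0.7]
opening: 0.157
finger_force: 25.0
pos [488.1  -9.6  81.7] yaw -3.7 q [-0.2   0.17  1.87 -0.    1.1  -0.13] t 5.7
shift now/50: [3.529 2.62  0.019] turn z/0.1: -0.84
 tilt turn/0.1 [0.02  0.003 0.   ]
after turn/50: [3.296 2.907 0.014]
```

View pics/c.png

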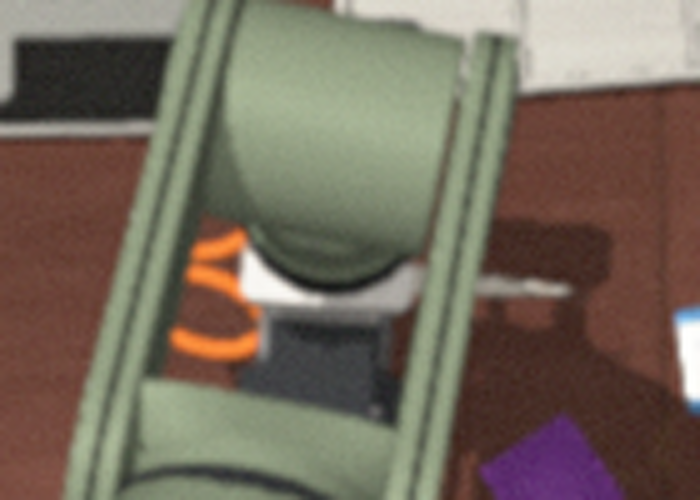

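The scissors are held level and straight; the blade tip shows at about (384,248). I compare that with the expected position, then move over the tray.

```bash
python3 -c "
from h import *
print(ray('top',[(384.2,247.6)],85),'expect 480.9,-119.4')" ; python3 -m crank '[0,0,0,0,0,-0.42,0.1, 0,0,0,0,0,-0.42,0.1, 0.15,0.13,0,0,0,0,0.1, 0.3,0.26,0,0,0,0,0.1, 0.45,0.4,0,0,0,0,0.1, 0.5,0.45,0,0,0,0,0.1, 0.5,0.45,0,0,0,0,0.1, 0.5,0.45,0,0,0,0,0.1, 0.45,0.4,0,0,0,0,0.1, 0.3,0.25,0,0,0,0,0.1, 0.15,0.12,0,0,0,0,0.1, 0,0,0,0,0,0,0.1]' && python3 -c "
from h import *
go(630.3,158,20,1.1)"
```

```text
[[ 481.95226705 -123.60654238   85.        ]] expect 480.9,-119.4
clock: 6.95
tcp_pos: [629.7, 159.5, 79.9]
ee_rot: [0.7, 0.714, -0.0, -0.0]
contact_force: [-0.6, -0.9, -0.3]
opening: 0.153
finger_force: 25.0
pos [629.7 159.5  79.9] yaw 1.1 q [0.11 0.48 1.45 0.   1.21 0.09] t 6.95
shift now/50: [-0.029  0.012  1.198] turn z/0.1: 0.01
 tilt turn/0.1 [-0.012  0.    -0.   ]
after turn/50: [-0.029  0.011  1.198]
```

```bash
python3 -m crank '[-0.03,0.01,0.3,0,0,0,0.1, 0,0,0.4,0,0,0,0.1, 0,0,0.3,0,0,0,0.1,0,0,0,0,0,0,0.1,0,0,0,0,0,0,0.1]'
python3 - <<'E'
from h import *
go(630.3,158,20,1.1)
p,d=arm.camera("top"); s,_=arm.camera("side");np.savez("c1.npz",p=p,s=s)
a=cv2.resize(p[155:235,210:340],None,fx=6,fy=6,interpolation=cv2.INTER_CUBIC);b=cv2.resize(s[245:330,200:360],None,fx=5,fy=5,interpolation=cv2.INTER_CUBIC)
cv2.imwrite("pics/d.png",a[:,:,::-1]);cv2.imwrite("pics/e.png",b[:,:,::-1])
E
```

```text
clock: 7.45
tcp_pos: [629.5, 156.1, 30.1]
ee_rot: [0.701, 0.714, -0.001, -0.001]
contact_force: [-0.2, -0.3, -0.3]
opening: 0.161
finger_force: 25.0
pos [629.5 156.1  30.1] yaw 1.0 q [ 0.11  0.54  1.48 -0.    1.12  0.09] t 7.45
shift now/50: [0.037 0.017 0.202] turn z/0.1: -0.01
 tilt turn/0.1 [-0.018  0.002  0.   ]
after turn/50: [0.037 0.016 0.202]
```

View pics/d.png

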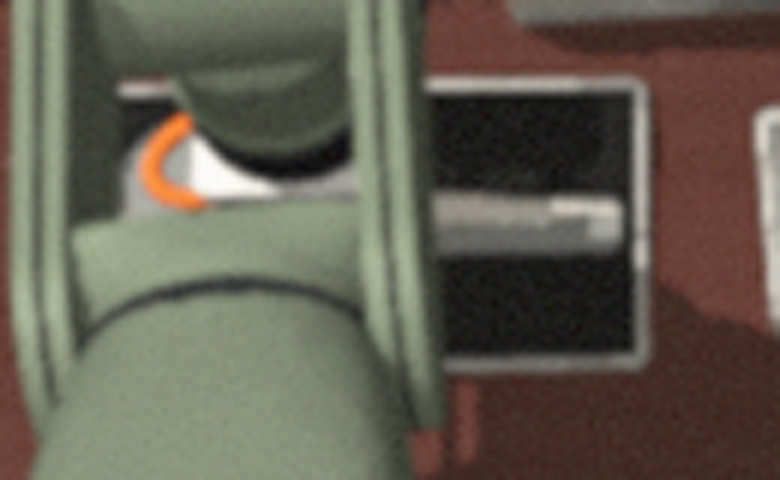

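View pics/e.png

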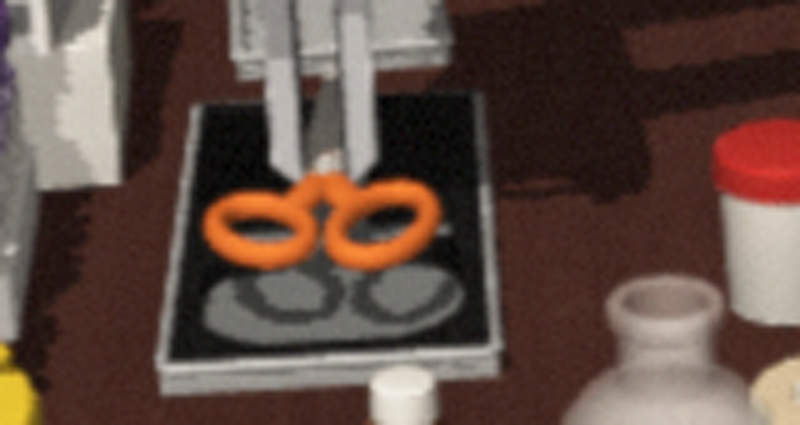

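```bash
python3 -c "
from h import *
print('tip,ring end',ray('top',[(313,189.4),(233.5,184)],34).round(1))
print('slot end, cut left, rim R',ray('top',[(313.8,194),(229.9,186)],[3]).round(1))
print('ring ext side',ray('side',[(204/5+200,227/5+245),(442/5+200,212/5+245)],34).round(1),ray('side',[(320/5+200,268/5+245)],32).round(1))
print('cut side',ray('side',[(204/5+200,310/5+245),(463/5+200,290/5+245)],5).round(1))
"
```

```text
tip,ring end [[631.5  42.7  34. ]
 [644.3 235.6  34. ]]
slot end, cut left, rim R [[627.6  41.6   3. ]
 [647.3 249.7   3. ]]
ring ext side [[673.2 208.4  34. ]
 [586.5 205.1  34. ]] [[629.9 242.   32. ]]
cut side [[674.6 217.8   5. ]
 [580.1 211.7   5. ]]
```

```bash
python3 -m crank '[0.1,0.02,0.2,0,0,0,0.1, 0,0,0.2,0,0,0,0.1, 0,0,0.08,0,0,0,0.1,0,0,0,0,0,0,0.1,0,0,0,0,0,0,0.1]' && python3 -c "
from h import *
go(630.5,161,4,1.1)"
```

```text
clock: 8.05
tcp_pos: [631.0, 161.8, 6.6]
ee_rot: [0.7, 0.714, -0.0, -0.0]
contact_force: [1.3, 0.6, -0.4]
opening: 0.158
finger_force: 25.0
pos [631.  161.8   6.6] yaw 1.1 q [ 0.12  0.58  1.48 -0.    1.09  0.1 ] t 8.05
shift now/50: [-0.016 -0.011  0.052] turn z/0.1: -0.00
 tilt turn/0.1 [-0.006  0.001  0.   ]
after turn/50: [-0.016 -0.011  0.052]
```

```bash
python3 -m crank '[0,0,0.045,0,0,0,0.1,0,0,0,0,0,0,0.1,0,0,0,0,0,0,0.1,0,0,0,0,0,0,0.45,0,0,0,0,0,0,0.45,0,0,0,0,0,0,0.45,0,0,0,0,0,0,0.45]' && python3 -m crank '[0,0,-0.2,0,0,0,0.45,0,0,-0.5,0,0,0,0.45,0,0,-0.7,0,0,0,0.45,0,0,-0.7,0,0,0,0.45,0,0,-0.4,0,0,0,0.45,0,0,0,0,0,0,0.45]' && python3 -c "
from h import *
go(463.4,216.8,110,90)"
```

```text
clock: 8.75
tcp_pos: [631.4, 161.8, 4.9]
ee_rot: [0.7, 0.714, 0.0, 0.0]
contact_force: [-0.1, -0.3, 0.1]
opening: 0.437
finger_force: 0.0
clock: 9.35
tcp_pos: [634.7, 162.3, 135.3]
ee_rot: [0.7, 0.714, 0.004, 0.003]
contact_force: [-0.7, -0.8, -0.2]
opening: 0.446
finger_force: 0.0
pos [634.7 162.3 135.3] yaw 1.1 q [0.12 0.43 1.41 0.   1.3  0.1 ] t 9.35
shift now/50: [ 1.154 -3.41   0.475] turn z/0.1: -15.52
 tilt turn/0.1 [ 0.098 -0.01   0.   ]
after turn/50: [3.426 1.09  0.507]
```

```bash
python3 -m crank '[0,0,0,0,0,-1,0.8,0,0,0,0,0,-1,0.8,0,0,0,0,0,-1,0.8,0,0,0,0,0,-1,0.8,0,0,0,0,0,-1,0.8,0,0,0,0,0,-1,0.8,0,0,0,0,0,-1,0.8,0,0,0,0,0,-1,0.8,0,0,0,0,0,-1,0.8,0,0,0,0,0,-1,0.8,0,0,0,0,0,-1,0.8,0,0,0,0,0,-1,0.8]' && python3 -m crank '[0,0,0,0,0,-1,0.8,0,0,0,0,0,-1,0.8,0,0,0,0,0,-1,0.8,0,0,0,0,0,-0.9,0.8,0,0,0,0,0,-0.45,0.8,0,0,0,0,0,0,0.8]'
python3 - <<'E'
from meas import *
go(463.4,216.8,110,94.9)
p,d=arm.camera("top"); s,_=arm.camera("side");np.savez("c2.npz",p=p,s=s)
a=cv2.resize(p[155:225,215:325],None,fx=7,fy=7,interpolation=cv2.INTER_CUBIC);b=cv2.resize(s[255:325,225:305],None,fx=7,fy=7,interpolation=cv2.INTER_CUBIC)
cv2.imwrite("pics/f.png",b[:,:,::-1])
E
```

```text
clock: 10.55
tcp_pos: [630.0, 161.7, 127.8]
ee_rot: [0.173, 0.985, -0.0, -0.001]
contact_force: [-0.3, -0.5, -0.4]
opening: 0.802
finger_force: 0.0
clock: 11.15
tcp_pos: [630.1, 161.7, 128.0]
ee_rot: [-0.042, 0.999, -0.0, -0.001]
contact_force: [-0.1, 0.3, 0.5]
opening: 0.801
finger_force: 0.0
pos [630.1 161.7 128. ] yaw 94.8 q [ 0.12  0.43  1.41  0.    1.3  -1.54] t 11.15
shift now/50: [3.231 1.375 0.369] turn z/0.1: -0.02
 tilt turn/0.1 [-0.001 -0.028 -0.   ]
after turn/50: [3.228 1.383 0.36 ]
```

View pics/f.png

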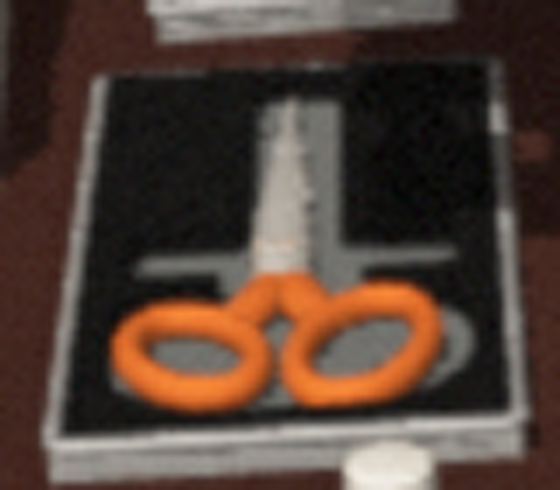

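The scissors lie in the cut-out but sit too far toward +x (left in this crop): ring at x 112 against the edge, gap of about 30 px at x 440–472. I move aside and measure again.

```bash
python3 -m crank '[0.6,0.26,0.04,0,0,0,0.8,0.6,0.26,0.04,0,0,0,0.8,0.6,0.26,0.04,0,0,0,0.8,0.6,0.26,0.04,0,0,0,0.8,0.6,0.26,0.04,0,0,0,0.8,0.2,0.07,0,0,0,0,0.8,0,0,0,0,0,0,0.8]'
python3 - <<'E'
from meas import *
go(463.4,216.8,110,94.9)
p,d=arm.camera("top"); s,ds=arm.camera("side");np.savez("c2.npz",p=p,s=s,d=d,ds=ds)
a=cv2.resize(p[155:225,215:325],None,fx=7,fy=7,interpolation=cv2.INTER_CUBIC);
cv2.imwrite("pics/g.png",a[:,:,::-1])
P=cloud("side",ds); m=(s[...,0].astype(int)-s[...,2]>90); m[:, :225]=0;m[:,305:]=0;m[:255]=0;m[312:]=0
Q=P[m]; print("orange z pct",np.percentile(Q[:,2],[5,25,50,75,95]).round(1)); 
for lo,hi in((560,615),(645,700)): q=Q[(Q[:,0]>lo)&(Q[:,0]<hi)];print(lo,q.mean(0).round(1))
D=P[(P[...,0]>575)&(P[...,0]<690)&(P[...,1]>40)&(P[...,1]<260)];print("tray z",np.percentile(D[:,2],[5,50,95]).round(1))
E
```

```text
clock: 11.95
tcp_pos: [465.0, 217.0, 119.5]
ee_rot: [-0.042, 0.999, -0.0, -0.0]
contact_force: [0.1, -0.5, 0.1]
opening: 0.802
finger_force: 0.0
pos [465.  217.  119.5] yaw 94.8 q [ 0.27  0.17  1.78 -0.    1.2  -1.39] t 11.95
shift now/50: [ 0.032 -0.002  0.191] turn z/0.1: -0.01
 tilt turn/0.1 [-0.003 -0.004  0.   ]
after turn/50: [ 0.032 -0.002  0.19 ]
orange z pct [ 4.6  8.3  9.7 11.  12.5]
560 [601.3 230.8  16.9]
645 [659.9 216.1   8.9]
tray z [ 0.8  9.6 11.8]
```

View pics/g.png

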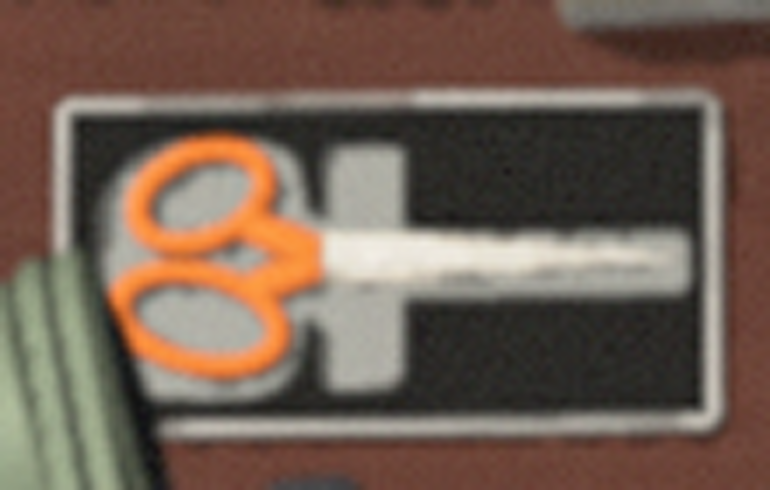

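Run:
```python
from meas import *
f=np.load("c2.npz");p,s=f["p"],f["s"]
roi=(225,165,320,218);B=big(p,roi)
m=(B[...,0]-B[...,2]>70); 
# blade axis: brightest
for nm,mm,z in (("orange",m,9),("blade",(B.min(2)>200)&(np.arange(B.shape[1])[None]>42*6),8)):
    v,u=np.nonzero(mm);w=ray("top",topix(np.c_[u,v],roi),z)[:,:2];print(nm,w.min(0).round(1),w.max(0).round(1),w.mean(0).round(1))
    if nm=="blade":
        for a,b in((50,80),(80,110),(110,140)):
            q=w[(w[:,1]>a)&(w[:,1]<b)];print("  blade y",a,b,"x",q[:,0].min().round(1),q[:,0].max().round(1))
# cutout in first image per y
f0=np.load("top0.npz")["p"];B0=big(f0,roi);g=(B0.sum(2)>300)
v,u=np.nonzero(g);w=ray("top",topix(np.c_[u,v],roi),12)[:,:2];w=w[(w[:,0]>578)&(w[:,0]<682)]
for a,b in((50,80),(80,110),(110,130),(150,165),(200,230)):
    q=w[(w[:,1]>a)&(w[:,1]<b)];print("  cut y",a,b,"x",np.percentile(q[:,0],[1,99]).round(1))
```

```text
orange [588.6 172.1] [677.4 247.8] [632.  209.9]
blade [626.2  64.7] [641.  157.7] [633.9 127.6]
  blade y 50 80 x 633.2 635.7
  blade y 80 110 x 629.3 637.8
  blade y 110 140 x 628.8 640.2
  cut y 50 80 x [618.4 641.5]
  cut y 80 110 x [618.3 641. ]
  cut y 110 130 x [617.4 640.5]
  cut y 150 165 x [584.8 671.6]
  cut y 200 230 x [581.3 673.1]
```

The scissors sit about 4.5 mm too far in +x. I'll regrip and centre them.

```bash
python3 -m crank '[-0.6,-0.26,0,0,0,0.8,0.45,-0.5,-0.4,0,0,0,0.8,0.45,-0.4,-0.5,0,0,0,0.8,0.45,-0.4,-0.5,0,0,0,0.8,0.45,0,0,0,0,0,1,0.45,0,0,0,0,0,1,0.45,0,0,0,0,0,1,0.45,0,0,0,0,0,1,0.45,0,0,0,0,0,1,0.45,0,0,0,0,0,1,0.45,0,0,0,0,0,1,0.45,0,0,0,0,0,1,0.45]' && python3 -m crank '[0,0,0,0,0,1,0.45,0,0,0,0,0,1,0.45,0,0,0,0,0,1,0.45,0,0,0,0,0,1,0.45,0,0,0,0,0,1,0.45,0,0,0,0,0,0.15,0.45,0,0,0,0,0,0,0.45]' && python3 -c "
from h import *
go(631.2,161.5,60,1.1)"
```

```text
clock: 13.25
tcp_pos: [557.9, 131.1, 119.8]
ee_rot: [0.498, 0.867, 0.0, 0.001]
contact_force: [-0.2, 0.4, 0.3]
opening: 0.448
finger_force: 0.0
clock: 13.95
tcp_pos: [557.2, 131.4, 119.7]
ee_rot: [0.7, 0.714, 0.0, 0.0]
contact_force: [-0.2, 0.3, 0.1]
opening: 0.451
finger_force: 0.0
pos [557.2 131.4 119.7] yaw 1.1 q [ 0.08  0.28  1.63 -0.    1.22  0.06] t 13.95
shift now/50: [0.573 1.491 1.196] turn z/0.1: 0.00
 tilt turn/0.1 [0.007 0.001 0.   ]
after turn/50: [0.573 1.492 1.195]
```

```bash
python3 -m crank '[0.2,0.5,0.2,0,0,0,0.45,0.2,0.5,0.2,0,0,0,0.45,0.17,0.49,0.4,0,0,0,0.45,0,0,0.4,0,0,0,0.45,0,0,0.4,0,0,0,0.45,0,0,0.4,0,0,0,0.45,0,0,0.2,0,0,0,0.45,0,0,0,0,0,0,0.45,0,0,0,0,0,0,0.45]' && python3 -c "
from h import *
go(631.2,161.5,5,1.1)"
```

```text
clock: 14.85
tcp_pos: [630.6, 162.0, 10.2]
ee_rot: [0.7, 0.714, 0.0, 0.0]
contact_force: [0.4, -0.2, 0.2]
opening: 0.451
finger_force: 0.0
pos [630.6 162.   10.2] yaw 1.1 q [ 0.12  0.57  1.48 -0.    1.09  0.1 ] t 14.85
shift now/50: [-0.009  0.011  0.105] turn z/0.1: 0.00
 tilt turn/0.1 [ 0.01  -0.001  0.   ]
after turn/50: [-0.009  0.011  0.105]
```

```bash
python3 -m crank '[0,0.01,0.05,0,0,0,0.45,0,0,0.05,0,0,0,0.45,0,0,0,0,0,0,0.1,0,0,0,0,0,0,0.1,0,0,0,0,0,0,0.1,0,0,0,0,0,0,0.1,0,0,0,0,0,0,0.1,0,0,0,0,0,0,0.1]' 25 && python3 -m crank '[0,0,-0.03,0,0,0,0.1,0,-0.03,0,0,0,0,0.1,-0.02,-0.03,0,0,0,0,0.1,0,-0.03,0,0,0,0,0.1,0,0,0,0,0,0,0.1,0,0,0.03,0,0,0,0.1,0,0,0,0,0,0,0.1,0,0,0,0,0,0,0.1]' && python3 -c "
from h import *
go(626.7,161,5,1.1)"
```

```text
clock: 15.65
tcp_pos: [630.6, 162.1, 4.9]
ee_rot: [0.7, 0.714, 0.0, 0.0]
contact_force: [-0.4, -0.0, 1.2]
opening: 0.156
finger_force: 25.0
clock: 16.45
tcp_pos: [626.1, 161.0, 4.9]
ee_rot: [0.7, 0.714, 0.0, 0.0]
contact_force: [-0.7, -1.0, 2.1]
opening: 0.158
finger_force: 25.0
pos [626.1 161.    4.9] yaw 1.1 q [0.12 0.57 1.5  0.   1.08 0.1 ] t 16.45
shift now/50: [-0.     0.012 -0.002] turn z/0.1: -0.00
 tilt turn/0.1 [ 0.002 -0.    -0.   ]
after turn/50: [-0.     0.012 -0.002]
```

Release, lift, turn back and go towards the cup.

```bash
python3 -m crank '[0,0,0,0,0,0,0.45,0,0,0,0,0,0,0.45,0,0,0,0,0,0,0.45,0,0,0,0,0,0,0.45,0,0,-0.2,0,0,0,0.45,0,0,-0.5,0,0,0,0.45,0,0,-0.7,0,0,0,0.45,0,0,-0.7,0,0,0,0.45,0,0,-0.2,0,0,0,0.45,0,0,0,0,0,0,0.45]' && python3 -m crank '[0.2,-0.6,0,0,0,-1,0.8,0.2,-0.6,0,0,0,-1,0.8,0.2,-0.6,0,0,0,-1,0.8,0,0,0,0,0,-1,0.8,0,0,0,0,0,-1,0.8,0,0,0,0,0,-1,0.8,0,0,0,0,0,-1,0.8,0,0,0,0,0,-1,0.8,0,0,0,0,0,-1,0.8,0,0,0,0,0,-1,0.8,0,0,0,0,0,-1,0.8,0,0,0,0,0,-1,0.8]' && python3 -m crank '[0,0,0,0,0,-1,0.8,0,0,0,0,0,-1,0.8,0,0,0,0,0,-1,0.8,0,0,0,0,0,-0.9,0.8,0,0,0,0,0,-0.45,0.8,0,0,0,0,0,0,0.8]' && python3 -c "
from h import *
go(463.4,216.8,110,94.9)"
```

```text
clock: 17.45
tcp_pos: [627.9, 161.2, 122.5]
ee_rot: [0.7, 0.714, 0.002, 0.002]
contact_force: [-0.2, 0.6, -0.3]
opening: 0.449
finger_force: 0.0
clock: 18.65
tcp_pos: [531.3, 179.6, 116.8]
ee_rot: [0.173, 0.985, -0.001, -0.002]
contact_force: [0.5, 1.1, -0.2]
opening: 0.8
finger_force: 0.0
clock: 19.25
tcp_pos: [531.5, 179.7, 117.1]
ee_rot: [-0.041, 0.999, -0.0, -0.002]
contact_force: [0.2, 0.2, -0.0]
opening: 0.799
finger_force: 0.0
pos [531.5 179.7 117.1] yaw 94.8 q [ 0.17  0.27  1.66 -0.    1.22 -1.48] t 19.25
shift now/50: [1.295 0.853 0.148] turn z/0.1: -0.03
 tilt turn/0.1 [-0.004 -0.046 -0.   ]
after turn/50: [1.293 0.857 0.143]
```

```bash
python3 -m crank '[0.43,0.28,0.05,0,0,0,0.8,0.43,0.28,0.05,0,0,0,0.8,0.43,0.29,0.05,0,0,0,0.8,0,0,0,0,0,0,0.8]'
python3 - <<'E'
from meas import *
go(463.4,216.8,10,94.9)
p,d=arm.camera("top"); np.savez("c3.npz",p=p)
roi=(225,165,320,218);B=big(p,roi)
for nm,mm,z in (("orange",(B[...,0]-B[...,2]>70),9),("blade",(B.min(2)>200)&(np.arange(B.shape[1])[None]>42*6),8)):
    v,u=np.nonzero(mm);w=ray("top",topix(np.c_[u,v],roi),z)[:,:2];print(nm,w.min(0).round(1),w.max(0).round(1),w.mean(0).round(1))
    if nm=="blade":
        for a,b in((50,80),(80,110),(110,140)):
            q=w[(w[:,1]>a)&(w[:,1]<b)];print("  blade y",a,b,"x",q[:,0].min().round(1),q[:,0].max().round(1))
E
```

```text
clock: 19.65
tcp_pos: [461.2, 217.5, 109.8]
ee_rot: [-0.042, 0.999, -0.0, -0.003]
contact_force: [0.5, 0.6, -0.6]
opening: 0.801
finger_force: 0.0
pos [461.2 217.5 109.8] yaw 94.8 q [ 0.27  0.18  1.79  0.    1.18 -1.39] t 19.65
shift now/50: [-0.054 -0.017  1.996] turn z/0.1: -0.01
 tilt turn/0.1 [-0.005 -0.061  0.   ]
after turn/50: [-0.042 -0.019  1.996]
orange [582.3 170.8] [671.  246.5] [625.4 208.5]
blade [621.2  57.6] [634.3 157.6] [628.5 124.2]
  blade y 50 80 x 627.4 630.3
  blade y 80 110 x 624.3 633.1
  blade y 110 140 x 621.7 634.3
```

The scissors are now centred to within about 1 mm. Next the cup.

```bash
python3 -m crank '[-0.03,-0.01,0.4,0,0,0,0.8,0,0,0.4,0,0,0,0.8,0,0,0.4,0,0,0,0.8,0,0,0.4,0,0,0,0.8,0,0,0.3,0,0,0,0.8,0,0,0.1,0,0,0,0.8,0,0,0,0,0,0,0.8,0,0,0,0,0,0,0.3,0,0,0,0,0,0,0.3,0,0,0,0,0,0,0.3,0,0,0,0,0,0,0.3,0,0,0,0,0,0,0.3]' 20 && python3 -m crank '[0,0,0,0,0,0,0.3,0,0,0,0,0,0,0.3]'&& python3 -c "
from h import *
go(640.5,-60,60,94.9)"
```

```text
clock: 20.9
tcp_pos: [467.5, 216.9, 12.7]
ee_rot: [-0.042, 0.999, 0.0, 0.001]
contact_force: [0.6, -0.1, 1.8]
opening: 0.465
finger_force: 20.0
clock: 21.1
tcp_pos: [467.5, 216.9, 12.7]
ee_rot: [-0.042, 0.999, 0.0, 0.0]
contact_force: [0.3, 0.6, 2.5]
opening: 0.466
finger_force: 20.0
pos [467.5 216.9  12.7] yaw 94.8 q [ 0.27  0.33  1.84  0.    0.97 -1.39] t 21.1
shift now/50: [-2.988 -5.806 -0.946] turn z/0.1: -0.02
 tilt turn/0.1 [0.004 0.01  0.   ]
after turn/50: [-2.974 -5.813 -0.947]
```

```bash
python3 -m crank '[0,0,-0.1,0,0,0,0.3,0,0,-0.3,0,0,0,0.3,0,0,-0.4,0,0,0,0.3,0,0,-0.3,0,0,0,0.3,-0.1,-0.2,-0.1,0,0,0,0.3,-0.2,-0.4,0,0,0,0,0.3,-0.3,-0.6,0,0,0,0,0.3,-0.3,-0.6,0,0,0,0,0.3,-0.3,-0.6,0,0,0,0,0.3,-0.3,-0.6,0,0,0,0,0.3,-0.3,-0.6,0,0,0,0,0.3,-0.3,-0.6,0,0,0,0,0.3]' && python3 -m crank '[-0.3,-0.6,0,0,0,0,0.3,-0.26,-0.5,0,0,0,0,0.3,-0.17,-0.33,0,0,0,0,0.3,-0.09,-0.2,0,0,0,0,0.3,0,-0.1,0,0,0,0,0.3,0,0,0,0,0,0,0.3,0,0,0,0,0,0,0.3]' && python3 -c "
from h import *
go(637,-61.2,17,94.9);print(arm.state()['finger_force'])"
```

```text
clock: 22.3
tcp_pos: [589.1, 13.9, 71.3]
ee_rot: [-0.041, 0.999, -0.0, -0.001]
contact_force: [0.4, 0.3, -0.4]
opening: 0.463
finger_force: 20.0
clock: 23.0
tcp_pos: [636.5, -65.7, 72.0]
ee_rot: [-0.042, 0.999, 0.0, -0.0]
contact_force: [0.1, -0.7, 0.1]
opening: 0.465
finger_force: 20.0
pos [636.5 -65.7  72. ] yaw 94.8 q [-0.24  0.47  1.48  0.    1.19 -1.89] t 23.0
shift now/50: [-0.019  0.088  1.1  ] turn z/0.1: -0.01
 tilt turn/0.1 [ 0.007 -0.009 -0.   ]
after turn/50: [-0.018  0.089  1.1  ]
19.997572870416747
```

```bash
python3 -m crank '[0,0.09,0.2,0,0,0,0.3,0,0,0.3,0,0,0,0.3,0,0,0.3,0,0,0,0.3,0,0,0.14,0,0,0,0.3,0,0,0.04,0,0,0,0.3,0,0,0,0,0,0,0.3,0,0,0,0,0,0,0.3,0,0,0,0,0,0,0.3]'
python3 - <<'E'
from meas import *
go(637,-61.2,16.7,94.9)
p,d=arm.camera("top");s,ds=arm.camera("side");np.savez("c4.npz",p=p,s=s)
b=cv2.resize(s[200:290,220:310],None,fx=6,fy=6,interpolation=cv2.INTER_CUBIC);cv2.imwrite("pics/i.png",b[:,:,::-1])
E
```

```text
clock: 23.8
tcp_pos: [637.6, -62.5, 24.0]
ee_rot: [-0.042, 0.999, -0.0, 0.001]
contact_force: [-0.6, 0.3, -0.4]
opening: 0.461
finger_force: 20.0
pos [637.6 -62.5  24. ] yaw 94.8 q [-0.23  0.53  1.51 -0.    1.1  -1.89] t 23.8
shift now/50: [0.01  0.027 0.147] turn z/0.1: -0.02
 tilt turn/0.1 [-0.005  0.015 -0.   ]
after turn/50: [0.01  0.026 0.147]
```

View pics/i.png

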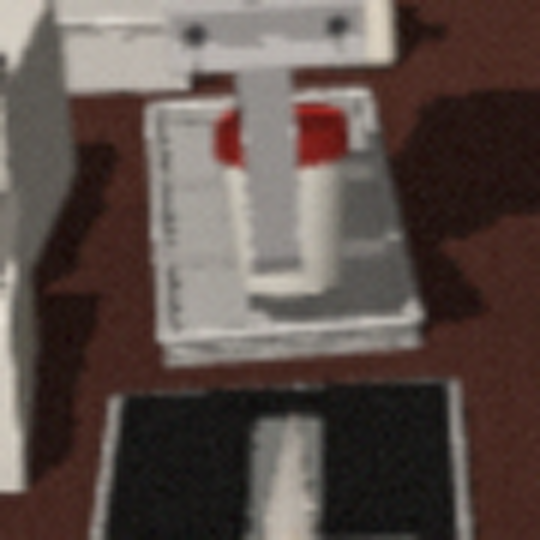

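The cup is upright over the near compartment and centred across it (crop x 287, tray centre about 288). I set it down.

```bash
python3 -m crank '[0,0.02,0.06,0,0,0,0.3,0,0,0.04,0,0,0,0.3,0,0,0.02,0,0,0,0.3,0,0,0,0,0,0,0.3,0,0,0,0,0,0,0.3]' && python3 -c "
from h import *
go(637,-61.2,16.7,94.9);print(arm.state()['contact_force'])"
```

```text
clock: 24.4
tcp_pos: [636.7, -61.2, 17.1]
ee_rot: [-0.042, 0.999, -0.0, -0.0]
contact_force: [-1.1, -0.5, -0.0]
opening: 0.462
finger_force: 20.0
pos [636.7 -61.2  17.1] yaw 94.8 q [-0.23  0.54  1.51 -0.    1.09 -1.89] t 24.4
shift now/50: [-0.005  0.     0.008] turn z/0.1: -0.02
 tilt turn/0.1 [-0.    -0.001  0.   ]
after turn/50: [-0.005  0.     0.008]
[-1.07868036 -0.45185933 -0.0134402 ]
```

```bash
python3 -m crank '[0,0,0.02,0,0,0,0.3,0,0,0,0,0,0,0.3,0,0,0,0,0,0,0.5,0,0,0,0,0,0,0.65,0,0,0,0,0,0,0.65,0,0,0,0,0,0,0.65,0,0,0,0,0,0,0.65,0,0,-0.1,0,0,0,0.65,0,0,-0.4,0,0,0,0.65,0,0,-0.7,0,0,0,0.65,0,0,-0.7,0,0,0,0.65,0,0,-0.4,0,0,0,0.65]' && python3 -m crank '[0,0.8,0,0,0,0,0.65,0,0.8,0,0,0,0,0.65,0,0.8,0,0,0,0,0.65,0,0.8,0,0,0,0,0.65,0,0.8,0,0,0,0,0.65,0,0.8,0,0,0,0,0.65,0,0.5,0,0,0,0,0.65,0,0.3,0,0,0,0,0.65,0,0,0,0,0,1,0.65,0,0,0,0,0,1,0.65,0,0,0,0,0,1,0.65,0,0,0,0,0,1,0.65]' && python3 -m crank '[0,0,0,0,0,1,0.65,0,0,0,0,0,1,0.65,0,0,0,0,0,1,0.65,0,0,0,0,0,1,0.65,0,0,0,0,0,0.7,0.65,0,0,0,0,0,0,0.65]' && python3 -c "
from h import *
go(596,379.9,125,45)"
```

```text
clock: 25.6
tcp_pos: [638.6, -61.7, 135.2]
ee_rot: [-0.042, 0.999, -0.001, 0.003]
contact_force: [0.7, -0.0, 0.4]
opening: 0.649
finger_force: 0.0
clock: 26.8
tcp_pos: [613.7, 217.1, 131.4]
ee_rot: [0.16, 0.987, -0.0, 0.0]
contact_force: [0.3, 0.1, -0.3]
opening: 0.653
finger_force: 0.0
clock: 27.4
tcp_pos: [613.8, 217.0, 131.4]
ee_rot: [0.384, 0.923, -0.0, 0.0]
contact_force: [0.2, -0.7, 0.4]
opening: 0.652
finger_force: 0.0
pos [613.8 217.  131.4] yaw 44.9 q [ 0.21  0.43  1.41 -0.    1.3  -0.58] t 27.4
shift now/50: [2.559 2.047 0.127] turn z/0.1: -0.02
 tilt turn/0.1 [-0.001  0.004  0.   ]
after turn/50: [2.555 2.052 0.128]
```

```bash
python3 -m crank '[0,0,0,0,0,-0.9,0.65,0,0,0,0,0,-0.9,0.65,0,0,0,0,0,-0.8,0.65,0.3,0.4,0,0,0,0,0.65,0.3,0.4,0,0,0,0,0.65,0.3,0.5,0,0,0,0,0.65,0.3,0.5,0,0,0,0,0.65,0.3,0.4,0,0,0,0,0.65,0.2,0.2,0,0,0,0,0.65,0,0,0,0,0,0,0.65]' && python3 -c "
from h import *
go(596,379.9,125,60)"
```

```text
clock: 28.4
tcp_pos: [599.7, 365.6, 131.1]
ee_rot: [0.259, 0.966, -0.0, -0.0]
contact_force: [-1.1, -0.9, -0.4]
opening: 0.654
finger_force: 0.0
pos [599.7 365.6 131.1] yaw 60.0 q [ 0.42  0.53  1.26  0.    1.35 -0.62] t 28.4
shift now/50: [0.207 0.211 0.122] turn z/0.1: -0.00
 tilt turn/0.1 [-0.001 -0.002  0.   ]
after turn/50: [0.207 0.211 0.122]
```

```bash
python3 -m crank '[0.2,0.21,0.2,0,0,0,0.65,0,0,0.4,0,0,0,0.65,0,0,0.4,0,0,0,0.65,0,0,0.4,0,0,0,0.65,0,0,0.4,0,0,0,0.65,0,0,0.3,0,0,0,0.65,0,0,0.15,0,0,0,0.65,0,0,0,0,0,0,0.65,0,0,0,0,0,0,0.65]' && python3 -c "
from h import *
go(596.5,379.9,13,60);print(arm.state()['contact_force'])"
```

```text
clock: 29.3
tcp_pos: [597.6, 378.5, 19.4]
ee_rot: [0.26, 0.965, 0.0, 0.0]
contact_force: [0.0, 0.3, -0.1]
opening: 0.65
finger_force: 0.0
pos [597.6 378.5  19.4] yaw 59.8 q [ 0.44  0.66  1.31 -0.    1.17 -0.6 ] t 29.3
shift now/50: [0.033 0.013 0.127] turn z/0.1: -0.03
 tilt turn/0.1 [ 0.009  0.007 -0.   ]
after turn/50: [0.033 0.013 0.127]
[ 0.02018034  0.30827703 -0.08597616]
```

```bash
python3 -m crank '[0.03,0.01,0.1,0,0,0,0.65,0,0,0,0,0,0,0.65,0,0,0,0,0,0,0.15,0,0,0,0,0,0,0.15,0,0,0,0,0,0,0.15,0,0,0,0,0,0,0.15,0,0,0,0,0,0,0.15,0,0,0,0,0,0,0.15,0,0,0,0,0,0,0.15]' 15 && python3 -m crank '[0,0,0,0,0,0,0.15,0,0,-0.2,0,0,0,0.15,0,0,-0.4,0,0,0,0.15,0,0,-0.5,0,0,0,0.15,0,0,-0.5,0,0,0,0.15,0,0,-0.4,0,0,0,0.15,0,0,-0.2,0,0,0,0.15,0,0,0,0,0,0,0.15]'
python3 - <<'E'
from h import *
go(640.6,-145.6,126,94.9)
p,d=arm.camera("top");s,ds=arm.camera("side");np.savez("c5.npz",p=p,s=s)
b=cv2.resize(s[160:360,200:400],None,fx=3,fy=3,interpolation=cv2.INTER_CUBIC);cv2.imwrite("pics/j.png",b[:,:,::-1])
E
```

```text
clock: 30.2
tcp_pos: [596.2, 379.8, 14.0]
ee_rot: [0.26, 0.966, 0.0, 0.0]
contact_force: [-0.1, 0.2, 0.4]
opening: 0.3
finger_force: 14.9
clock: 31.0
tcp_pos: [597.1, 380.0, 126.1]
ee_rot: [0.26, 0.966, 0.001, 0.001]
contact_force: [0.6, 0.5, -0.5]
opening: 0.296
finger_force: 14.8
pos [597.1 380.  126.1] yaw 59.8 q [ 0.44  0.54  1.25 -0.    1.34 -0.6 ] t 31.0
shift now/50: [-6.038 -8.649 -0.011] turn z/0.1: -6.12
 tilt turn/0.1 [ 0.03   0.022 -0.   ]
after turn/50: [ 3.0000e-02 -1.0548e+01  1.0000e-03]
```

View pics/j.png

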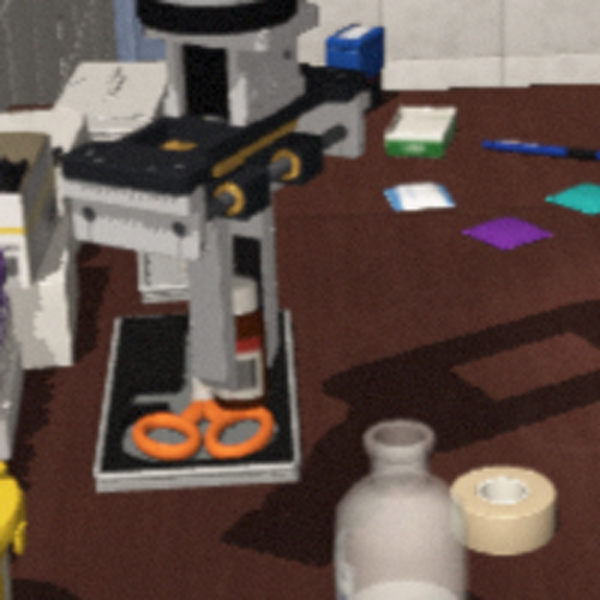

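The vial is held upright, and the scissors look well seated in their cut-out. I carry the vial to the middle compartment.

```bash
python3 -m crank '[0,0,0,0,0,-0.6,0.15,0,0,0,0,0,-0.9,0.15,0,0,0,0,0,-0.9,0.15,0,0,0,0,0,-0.9,0.15,0,0,0,0,0,-0.9,0.15,0,0,0,0,0,-0.9,0.15,0,0,0,0,0,-0.7,0.15,0,0,0,0,0,-0.32,0.15,0,-0.2,0,0,0,0,0.15,0,-0.4,0,0,0,0,0.15,0,-0.6,0,0,0,0,0.15,0,-0.7,0,0,0,0,0.15]' && python3 -m crank '[0,-0.75,0,0,0,0,0.15,0,-0.75,0,0,0,0,0.15,0,-0.75,0,0,0,0,0.15,0,-0.75,0,0,0,0,0.15,0,-0.75,0,0,0,0,0.15,0,-0.75,0,0,0,0,0.15,0,-0.75,0,0,0,0,0.15,0,-0.75,0,0,0,0,0.15,0,-0.75,0,0,0,0,0.15,0,-0.7,0,0,0,0,0.15,0.01,-0.6,0,0,0,0,0.15,0.01,-0.4,0,0,0,0,0.15]' && python3 -m crank '[0,-0.2,0,0,0,0,0.15,0,0,0,0,0,0,0.15,0,0,0,0,0,0,0.15]' && python3 -c "
from h import *
go(640.6,-145.6,25,94.9)"
```

```text
clock: 32.3
tcp_pos: [603.5, 282.8, 122.8]
ee_rot: [-0.043, 0.999, -0.0, -0.001]
contact_force: [0.9, -0.2, -0.4]
opening: 0.3
finger_force: 14.8
clock: 33.5
tcp_pos: [637.6, -139.8, 123.2]
ee_rot: [-0.041, 0.999, -0.0, -0.001]
contact_force: [-0.7, 0.5, -0.7]
opening: 0.299
finger_force: 14.8
clock: 33.8
tcp_pos: [639.5, -145.2, 123.5]
ee_rot: [-0.043, 0.999, 0.0, -0.0]
contact_force: [0.2, 0.6, 0.3]
opening: 0.301
finger_force: 14.8
pos [ 639.5 -145.2  123.5] yaw 94.9 q [-0.36  0.45  1.4   0.    1.29 -2.01] t 33.8
shift now/50: [-0.022 -0.012  1.969] turn z/0.1: 0.00
 tilt turn/0.1 [ 0.009 -0.005  0.   ]
after turn/50: [-0.021 -0.01   1.969]
```

```bash
python3 -m crank '[-0.02,-0.01,0.2,0,0,0,0.15,0,0,0.4,0,0,0,0.15,0,0,0.45,0,0,0,0.15,0,0,0.4,0,0,0,0.15,0,0,0.3,0,0,0,0.15,0,0,0.15,0,0,0,0.15,0,0,0.05,0,0,0,0.15,0,0,0,0,0,0,0.15,0,0,0,0,0,0,0.15,0,0,0,0,0,0,0.15]' && python3 -c "
from h import *
go(640.6,-145.6,18,94.9)"
```

```text
clock: 34.8
tcp_pos: [641.8, -146.9, 27.5]
ee_rot: [-0.043, 0.999, -0.0, 0.001]
contact_force: [-0.9, 0.3, -0.4]
opening: 0.298
finger_force: 14.8
pos [ 641.8 -146.9   27.5] yaw 94.9 q [-0.36  0.56  1.46  0.    1.13 -2.01] t 34.8
shift now/50: [0.022 0.028 0.19 ] turn z/0.1: -0.00
 tilt turn/0.1 [-0.01   0.021  0.   ]
after turn/50: [0.022 0.028 0.19 ]
```

```bash
python3 -m crank '[0.01,0.02,0.08,0,0,0,0.15,0,0,0.05,0,0,0,0.15,0,0,0.03,0,0,0,0.15,0,0,0.02,0,0,0,0.15,0,0,0,0,0,0,0.15,0,0,0,0,0,0,0.15]' && python3 -c "
from h import *
go(640.6,-145.6,18,94.9);print(arm.state()['contact_force'])"
```

```text
clock: 35.4
tcp_pos: [640.3, -145.4, 17.8]
ee_rot: [-0.043, 0.999, 0.0, -0.0]
contact_force: [-1.6, 1.7, 5.5]
opening: 0.304
finger_force: 14.9
pos [ 640.3 -145.4   17.8] yaw 94.9 q [-0.36  0.57  1.46  0.    1.11 -2.01] t 35.4
shift now/50: [-0.005 -0.005 -0.003] turn z/0.1: -0.00
 tilt turn/0.1 [ 0.003 -0.001 -0.   ]
after turn/50: [-0.005 -0.005 -0.003]
[-1.63265101  1.71680168  5.50480255]
```

```bash
python3 -m crank '[0,0,0,0,0,0,0.4,0,0,0,0,0,0,0.55,0,0,0,0,0,0,0.55,0,0,0,0,0,0,0.55,0,0,-0.1,0,0,0,0.55,0,0,-0.4,0,0,0,0.55,0,0,-0.7,0,0,0,0.55,0,0,-0.7,0,0,0,0.55,0,0,-0.3,0,0,0,0.55,0,0,0,0,0,0,0.55]' && python3 -m crank '[0.2,0.4,0,0,0,0,0.9,0.3,0.7,0,0,0,0,0.9,0.3,0.8,0,0,0,0,0.9,0.3,0.8,0,0,0,0,0.9,0.3,0.8,0,0,0,0,0.9,0.3,0.8,0,0,0,0,0.9,0.3,0.8,0,0,0,0,0.9,0.3,0.8,0,0,0,0,0.9,0.3,0.8,0,0,0,0,0.9,0.3,0.8,0,0,0,0,0.9,0.2,0.7,0,0,0,0,0.9,0.1,0.4,0,0,0,0,0.9]' && python3 -m crank '[0,0,0,0,0,-0.9,0.9,0,0,0,0,0,-0.9,0.9,0,0,0,0,0,-0.9,0.9,0,0,0,0,0,-0.9,0.9,0,0,0,0,0,-0.9,0.9,0,0,0,0,0,-0.9,0.9,0,0,0,0,0,-0.73,0.9,0,0,0,0,0,0,0.9]' && python3 -c "
from h import *
go(456.2,329.4,60,130)"
```

```text
clock: 36.4
tcp_pos: [642.6, -146.4, 130.8]
ee_rot: [-0.043, 0.999, -0.001, 0.003]
contact_force: [-0.5, -0.1, -0.3]
opening: 0.553
finger_force: 0.0
clock: 37.6
tcp_pos: [441.1, 270.9, 124.8]
ee_rot: [-0.044, 0.999, -0.0, -0.002]
contact_force: [-0.3, -0.1, 0.0]
opening: 0.896
finger_force: 0.0
clock: 38.4
tcp_pos: [442.7, 268.6, 124.9]
ee_rot: [-0.342, 0.94, -0.0, -0.002]
contact_force: [-0.5, -0.0, 0.5]
opening: 0.9
finger_force: 0.0
pos [442.7 268.6 124.9] yaw 130.0 q [ 0.38  0.17  1.76 -0.    1.21 -1.89] t 38.4
shift now/50: [-0.993  0.757  1.296] turn z/0.1: -0.00
 tilt turn/0.1 [ 0.013 -0.039  0.   ]
after turn/50: [-0.988  0.758  1.299]
```

```bash
python3 -m crank '[-0.3,0.25,0.1,0,0,0,0.9,-0.4,0.3,0.2,0,0,0,0.9,-0.29,0.21,0.4,0,0,0,0.9,0,0,0.4,0,0,0,0.9,0,0,0.2,0,0,0,0.9,0,0,0,0,0,0,0.9,0,0,0,0,0,0,0.9]'
python3 - <<'E'
from h import *
go(456.2,329.4,10,130)
p,d=arm.camera("side");c=cv2.resize(p[220:360,290:430],None,fx=4,fy=4,interpolation=cv2.INTER_CUBIC);cv2.imwrite("pics/k.png",c[:,:,::-1])
E
```

```text
clock: 39.1
tcp_pos: [457.6, 329.8, 62.0]
ee_rot: [-0.342, 0.94, -0.0, -0.0]
contact_force: [-0.5, -0.2, 0.8]
opening: 0.9
finger_force: 0.0
pos [457.6 329.8  62. ] yaw 130.0 q [ 0.47  0.34  1.69 -0.    1.11 -1.8 ] t 39.1
shift now/50: [0.025 0.011 1.039] turn z/0.1: -0.01
 tilt turn/0.1 [ 0.001 -0.008 -0.   ]
after turn/50: [0.026 0.012 1.039]
```

View pics/k.png

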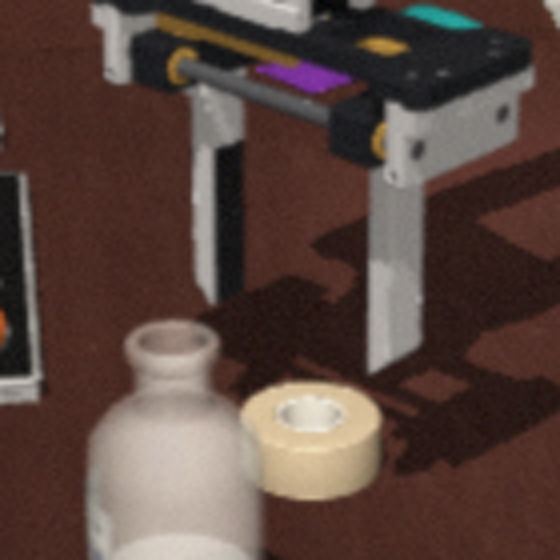

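The fingers straddle the tape (310,430 in the crop), clear of the bottle. I lower and grip.

```bash
python3 -m crank '[0.02,0.01,0.3,0,0,0,0.9,0,0,0.4,0,0,0,0.9,0,0,0.2,0,0,0,0.9,0,0,0.08,0,0,0,0.9,0,0,0,0,0,0,0.9,0,0,0,0,0,0,0.5,0,0,0,0,0,0,0.5,0,0,0,0,0,0,0.5,0,0,0,0,0,0,0.5,0,0,0,0,0,0,0.5,0,0,0,0,0,0,0.5]' 20 && python3 -m crank '[0,0,0,0,0,0,0.5]' && python3 -c "
from h import *
go(456.2,329.4,10,130)"
```

```text
clock: 40.25
tcp_pos: [457.0, 330.4, 13.8]
ee_rot: [-0.342, 0.94, 0.0, 0.0]
contact_force: [-1.1, 0.8, 3.6]
opening: 0.603
finger_force: 20.0
clock: 40.35
tcp_pos: [457.0, 330.4, 13.8]
ee_rot: [-0.342, 0.94, 0.0, 0.0]
contact_force: [-0.8, -0.3, 5.0]
opening: 0.599
finger_force: 20.1
pos [457.  330.4  13.8] yaw 130.0 q [ 0.47  0.41  1.71  0.    1.01 -1.8 ] t 40.35
shift now/50: [ 0.025 -0.006  0.076] turn z/0.1: 0.00
 tilt turn/0.1 [ 0.002  0.01  -0.   ]
after turn/50: [ 0.025 -0.006  0.076]
```

```bash
python3 -m crank '[0,0,-0.2,0,0,0,0.5,0,0,-0.4,0,0,0,0.5,0,0,-0.5,0,0,0,0.5,0,0,-0.5,0,0,0,0.5,0,0,-0.3,0,0,0,0.5,0,0,-0.1,0,0,0,0.5,0,0,0,0,0,0.9,0.5,0,0,0,0,0,0.9,0.5,0,0,0,0,0,0.9,0.5,0,0,0,0,0,0.9,0.5,0,0,0,0,0,0.9,0.5,0,0,0,0,0,0.9,0.5]' && python3 -m crank '[0,0,0,0,0,0.73,0.5,0,0,0,0,0,0,0.5]' && python3 -c "
from h import *
go(647.8,-230,113,94.9);print(arm.state()['opening'])"
```

```text
clock: 41.55
tcp_pos: [455.7, 329.2, 111.7]
ee_rot: [-0.077, 0.997, -0.001, -0.001]
contact_force: [-0.3, -0.1, -1.5]
opening: 0.602
finger_force: 19.9
clock: 41.75
tcp_pos: [455.8, 329.3, 111.8]
ee_rot: [-0.043, 0.999, -0.001, -0.001]
contact_force: [-0.1, -0.1, -0.3]
opening: 0.604
finger_force: 19.9
pos [455.8 329.3 111.8] yaw 94.9 q [ 0.47  0.28  1.66 -0.    1.21 -1.18] t 41.75
shift now/50: [ -2.873 -11.473  -0.016] turn z/0.1: -0.00
 tilt turn/0.1 [-0.012 -0.023 -0.   ]
after turn/50: [ -2.871 -11.473  -0.023]
0.6035136334652769
```

```bash
python3 -m crank '[-0.05,-0.2,0,0,0,0,0.5,-0.1,-0.4,0,0,0,0,0.5,-0.15,-0.6,0,0,0,0,0.5,-0.175,-0.7,0,0,0,0,0.5,-0.175,-0.7,0,0,0,0,0.5,-0.175,-0.7,0,0,0,0,0.5,-0.175,-0.7,0,0,0,0,0.5,-0.175,-0.7,0,0,0,0,0.5,-0.175,-0.7,0,0,0,0,0.5,-0.175,-0.7,0,0,0,0,0.5,-0.175,-0.7,0,0,0,0,0.5]' && python3 -m crank '[-0.175,-0.7,0,0,0,0,0.5,-0.175,-0.7,0,0,0,0,0.5,-0.175,-0.7,0,0,0,0,0.5,-0.175,-0.7,0,0,0,0,0.5,-0.175,-0.7,0,0,0,0,0.5,-0.15,-0.6,0,0,0,0,0.5,-0.1,-0.4,0,0,0,0,0.5,-0.05,-0.17,0,0,0,0,0.5,0,0,0,0,0,0,0.5,0,0,0,0,0,0,0.5]' && python3 -c "
from h import *
go(647.8,-230,30,94.9);print(arm.state()['opening'])"
```

```text
clock: 42.85
tcp_pos: [570.1, -3.9, 112.9]
ee_rot: [-0.043, 0.999, -0.0, -0.0]
contact_force: [0.3, -1.1, -0.8]
opening: 0.597
finger_force: 19.9
clock: 43.85
tcp_pos: [648.1, -228.5, 112.7]
ee_rot: [-0.043, 0.999, 0.001, -0.001]
contact_force: [-0.2, -0.2, 0.3]
opening: 0.604
finger_force: 19.9
pos [ 648.1 -228.5  112.7] yaw 94.9 q [-0.46  0.52  1.32  0.    1.3  -2.12] t 43.85
shift now/50: [ 0.006 -0.032  1.654] turn z/0.1: 0.00
 tilt turn/0.1 [ 0.011 -0.011 -0.   ]
after turn/50: [ 0.008 -0.03   1.654]
0.6040849131558946
```

```bash
python3 -m crank '[0,-0.02,0.2,0,0,0,0.5,0,0,0.4,0,0,0,0.5,0,0,0.5,0,0,0,0.5,0,0,0.4,0,0,0,0.5,0,0,0.15,0,0,0,0.5,0,0,0,0,0,0,0.5,0,0,0,0,0,0,0.5,0,0,0,0,0,0,0.5]' && python3 -c "
from h import *
go(647.8,-230,17.8,94.9)
p,d=arm.camera('top');c=cv2.resize(p[155:225,320:460],None,fx=5.5,fy=5.5,interpolation=cv2.INTER_CUBIC);cv2.imwrite('pics/l.png',c[:,:,::-1])"
```

```text
clock: 44.65
tcp_pos: [650.0, -230.6, 32.5]
ee_rot: [-0.043, 0.999, -0.001, 0.001]
contact_force: [0.0, 0.6, -0.9]
opening: 0.604
finger_force: 19.9
pos [ 650.  -230.6   32.5] yaw 94.9 q [-0.47  0.61  1.36 -0.    1.17 -2.12] t 44.65
shift now/50: [0.044 0.017 0.293] turn z/0.1: 0.00
 tilt turn/0.1 [-0.016  0.026 -0.   ]
after turn/50: [0.044 0.017 0.293]
```

View pics/l.png

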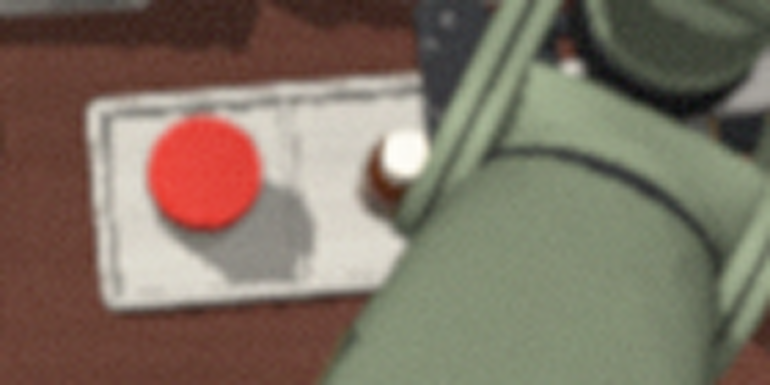

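The cup (205,172) and vial (400,160) stand upright in their compartments; the heights shift them upward in the view. I lower the tape.

```bash
python3 -m crank '[0.02,0.01,0.1,0,0,0,0.5,0,0,0.08,0,0,0,0.5,0,0,0.06,0,0,0,0.5,0,0,0.04,0,0,0,0.5,0,0,0.02,0,0,0,0.5,0,0,0,0,0,0,0.5,0,0,0,0,0,0,0.5]' && python3 -c "
from h import *
go(647.8,-230,17.8,94.9);print(arm.state()['contact_force'])"
```

```text
clock: 45.4
tcp_pos: [647.5, -229.8, 17.7]
ee_rot: [-0.043, 0.999, 0.0, -0.001]
contact_force: [-4.9, 1.2, 8.9]
opening: 0.6
finger_force: 20.3
pos [ 647.5 -229.8   17.7] yaw 94.9 q [-0.47  0.62  1.37 -0.    1.15 -2.12] t 45.4
shift now/50: [-0.006 -0.005 -0.002] turn z/0.1: -0.00
 tilt turn/0.1 [ 0.003 -0.011 -0.   ]
after turn/50: [-0.006 -0.005 -0.002]
[-4.87820789  1.19810113  8.90834394]
```

```bash
python3 -m crank '[0,0,0,0,0,0,0.8,0,0,0,0,0,0,0.8,0,0,0,0,0,0,0.8,0,0,0,0,0,0,0.8,0,0,-0.1,0,0,0,0.8,0,0,-0.3,0,0,0,0.8,0,0,-0.6,0,0,0,0.8,0,0,-0.6,0,0,0,0.8,0,0,-0.3,0,0,0,0.8,0,0,0,0,0,0,0.8]' && python3 -m crank '[0.3,0,0,0,0,-0.35,0.7,0.6,0,0,0,0,0,0.7,0.6,0,0,0,0,0,0.7,0.7,0.01,0,0,0,0,0.7,0.7,0.01,0,0,0,0,0.7,0.5,0.01,0,0,0,0,0.7,0.3,0,0,0,0,0,0.7,0,0,0,0,0,0,0.7,0,0,0,0,0,0,0.7]'
python3 - <<'E'
from meas import *
go(461.2,-208.2,50,96.95)
p,d=arm.camera("top");s,ds=arm.camera("side");np.savez("c6.npz",p=p,s=s,d=d,ds=ds)
roi=(405,165,450,212);B=big(p,roi)
c=cv2.resize(p[155:225,320:460],None,fx=5.5,fy=5.5,interpolation=cv2.INTER_CUBIC);cv2.imwrite('pics/m.png',c[:,:,::-1])
w=ray("top",pts((B[...,0]-B[...,2]>35)&(B.sum(2)>350),roi),29)[:,:2].astype(np.float32);print("tape",cv2.minEnclosingCircle(w))
roi=(335,165,375,205);w=ray("top",pts((lambda B:B[...,0]-B[...,1]>90)(big(p,roi)),roi),68)[:,:2].astype(np.float32);print("cup",cv2.minEnclosingCircle(w))
for n in((372,393),):pass
roi=(383,170,403,195);w=ray("top",pts((lambda B:B.min(2)>195)(big(p,roi)),roi),69)[:,:2].astype(np.float32);print("cap",cv2.minEnclosingCircle(w))
E
```

```text
clock: 46.4
tcp_pos: [650.3, -231.1, 115.3]
ee_rot: [-0.043, 0.999, -0.002, 0.003]
contact_force: [-0.2, 0.1, 0.2]
opening: 0.797
finger_force: 0.0
clock: 47.3
tcp_pos: [463.7, -249.8, 110.0]
ee_rot: [-0.06, 0.998, 0.0, -0.0]
contact_force: [0.4, 0.1, 0.2]
opening: 0.699
finger_force: 0.0
pos [ 463.7 -249.8  110. ] yaw 96.9 q [-0.66  0.21  1.75  0.    1.18 -2.35] t 47.3
shift now/50: [-0.05   0.83   1.201] turn z/0.1: -0.02
 tilt turn/0.1 [ 0.009 -0.004 -0.   ]
after turn/50: [-0.051  0.831  1.2  ]
tape ((646.9280395507812, -230.7036590576172), 30.71844482421875)
cup ((631.654052734375, -61.72358322143555), 24.759319305419922)
cap ((637.177001953125, -146.2373046875), 35.31328582763672)
```

View pics/m.png

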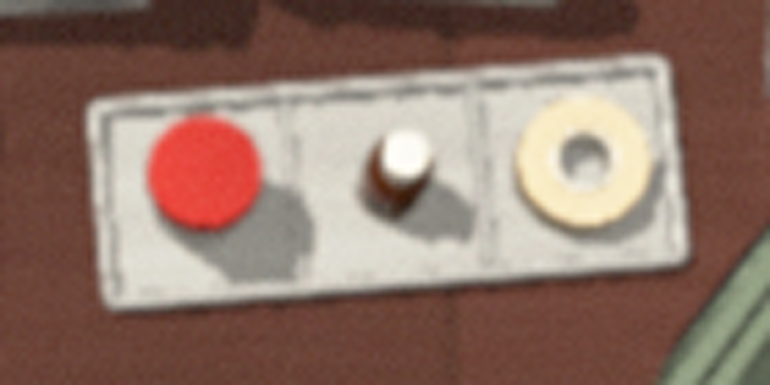

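Run:
```python
from meas import *
f=np.load("c6.npz")
def proj(cam,P):
    c=arm.calibration(cam);q=np.asarray(P)@np.array(c["view"])[:3,:3].T+np.array(c["view"])[:3,3];q=q@np.array(c["intrinsics"]).T;return q[:,:2]/q[:,2:]
th=np.radians(94.87);Y=np.array([np.cos(th),np.sin(th)]);X=np.array([Y[1],-Y[0]]);C=np.array([642.6,-145.6])
for cam,im in(("top",np.load("top0.npz")["p"]),("side",np.load("side0.npz")["p"])):
    for yo in(-110,-84,-42,0,42,84,110):
        xs=np.arange(-62,62,.5);P=np.array([[*(C+X*a+Y*yo),12.] for a in xs]);uv=proj(cam,P).astype(np.float32)
        v=cv2.remap(cv2.GaussianBlur(im,(3,3),0).astype(np.float32).sum(2),uv[:,0],uv[:,1],cv2.INTER_LINEAR).ravel()
        lo=v[:10].mean(),v[-10:].mean(); hi=np.percentile(v,80)
        a=xs[np.argmax(v>(lo[0]+hi)/2)]; b=xs[len(v)-1-np.argmax(v[::-1]>(lo[1]+hi)/2)]
        print(cam,yo,"front",a,"back",b,"mid",(a+b)/2)
p=f["p"];print("cap",ray("top",[(394,183.2)],69).round(1))
s=f["s"]
for n,mf,z,roi in(("cup",lambda B:B[...,0]-B[...,1]>90,62,(240,200,300,270)),):
    w=pts(mf(big(s,roi)),roi);m=w[:,0];print(n,"cols",m.min(),m.max(),"rows",w[:,1].min(),w[:,1].max())
    print(proj("side",[[635.4+dx,-61.2,60] for dx in(-25.5,25.5)]))
```

```text
top -110 front -48.0 back 48.0 mid 0.0
top -84 front -47.5 back 48.0 mid 0.25
top -42 front -48.0 back 47.5 mid -0.25
top 0 front -47.5 back 47.5 mid 0.0
top 42 front -48.0 back 48.5 mid 0.25
top 84 front -47.5 back 47.0 mid -0.25
top 110 front -47.5 back 47.0 mid -0.25
side -110 front -47.5 back 47.5 mid 0.0
side -84 front -47.0 back 48.0 mid 0.5
side -42 front -47.0 back 47.0 mid 0.0
side 0 front -47.5 back 47.5 mid 0.0
side 42 front -47.0 back 47.5 mid 0.25
side 84 front -47.5 back 47.0 mid -0.25
side 110 front -47.0 back 47.5 mid 0.25
cap [[ 638.3 -149.7   69. ]]
cup cols 255.75 277.0833333333333 rows 219.58333333333334 231.75
[[277.16036608 224.9611346 ]
 [254.04097862 225.92190761]]
```

Both cameras agree on the tray, and all three items are within about 4 mm of their compartment centres. Now the sachet.

```bash
python3 -m crank '[-0.02,0.3,0.1,0,0,0,0.7,-0.02,0.4,0.2,0,0,0,0.7,-0.01,0.13,0.4,0,0,0,0.7,0,0,0.4,0,0,0,0.7,0,0,0.4,0,0,0,0.7,0,0,0.3,0,0,0,0.7,0,0,0.2,0,0,0,0.7,0,0,0,0,0,0,0.7,0,0,0,0,0,0,0.7,0,0,0,0,0,0,0.7]' && python3 -c "
from h import *
go(461.2,-208.2,2.5,96.95)"
```

```text
clock: 48.4
tcp_pos: [462.2, -208.9, 11.6]
ee_rot: [-0.06, 0.998, -0.001, 0.001]
contact_force: [0.7, -0.2, -0.1]
opening: 0.697
finger_force: 0.0
pos [ 462.2 -208.9   11.6] yaw 96.9 q [-0.6   0.32  1.86  0.    0.96 -2.29] t 48.4
shift now/50: [0.019 0.016 0.181] turn z/0.1: -0.01
 tilt turn/0.1 [-0.012  0.014  0.   ]
after turn/50: [0.019 0.016 0.181]
```

```bash
python3 -m crank '[0.01,0.01,0.08,0,0,0,0.7,0,0,0.06,0,0,0,0.7,0,0,0.02,0,0,0,0.7,0,0,0,0,0,0,0.7,0,0,0,0,0,0,0.7]' && python3 -c "
from h import *
go(461.2,-208.2,2.5,96.95);print(arm.state()['contact_force'])"
```

```text
clock: 48.9
tcp_pos: [460.8, -208.1, 2.7]
ee_rot: [-0.06, 0.998, -0.0, -0.0]
contact_force: [-0.3, 0.6, 0.9]
opening: 0.699
finger_force: 0.0
pos [ 460.8 -208.1    2.7] yaw 96.9 q [-0.6   0.33  1.86 -0.    0.95 -2.29] t 48.9
shift now/50: [-0.008 -0.002  0.004] turn z/0.1: -0.01
 tilt turn/0.1 [-0. -0.  0.]
after turn/50: [-0.008 -0.002  0.004]
[-0.29262178  0.62745883  0.94242316]
```

```bash
python3 -m crank '[0,0,0,0,0,0,0.4,0,0,0,0,0,0,0.4,0,0,0,0,0,0,0.4,0,0,0,0,0,0,0.4,0,0,0,0,0,0,0.4,0,0,-0.1,0,0,0,0.4,0,0,-0.3,0,0,0,0.4,0,0,-0.5,0,0,0,0.4,0,0,-0.5,0,0,0,0.4,0,0,-0.3,0,0,0,0.4,0,0,0,0,0,0,0.4]' 12 && python3 -c "
from h import *
go(647,-230.3,88,96.95);print(arm.state()['opening'])"
```

```text
clock: 50.0
tcp_pos: [462.9, -209.4, 90.6]
ee_rot: [-0.06, 0.998, -0.002, 0.002]
contact_force: [-0.4, -0.5, -0.4]
opening: 0.531
finger_force: 12.0
pos [ 462.9 -209.4   90.6] yaw 96.9 q [-0.6   0.19  1.82  0.    1.13 -2.29] t 50.0
shift now/50: [-3.606 -0.856  0.072] turn z/0.1: -0.01
 tilt turn/0.1 [-0.04   0.047  0.   ]
after turn/50: [-3.605 -0.86   0.052]
0.5308266227909534
```

```bash
python3 -m crank '[-0.2,-0.05,0,0,0,0,0.4,-0.4,-0.1,0,0,0,0,0.4,-0.5,-0.12,0,0,0,0,0.4,-0.5,-0.12,0,0,0,0,0.4,-0.5,-0.12,0,0,0,0,0.4,-0.5,-0.12,0,0,0,0,0.4,-0.5,-0.12,0,0,0,0,0.4,-0.3,-0.07,0,0,0,0,0.4,-0.2,-0.04,0,0,0,0,0.4,0,0,0,0,0,0.18,0.4,0,0,0,0,0,0.18,0.4,0,0,0,0,0,0,0.4]' && python3 -m crank '[0,0,0.1,0,0,0,0.4,0,0,0.3,0,0,0,0.4,0,0,0.3,0,0,0,0.4,0,0,0.1,0,0,0,0.4,0,0,0,0,0,0,0.4,0,0,0,0,0,0,0.4,0,0,0,0,0,0,0.4]' && python3 -c "
from h import *
go(647,-230.3,31.7,94.9);print(arm.state()['opening'])"
```

```text
clock: 51.2
tcp_pos: [643.7, -228.9, 87.2]
ee_rot: [-0.042, 0.999, 0.0, -0.001]
contact_force: [0.2, 0.1, 0.1]
opening: 0.524
finger_force: 12.0
clock: 51.9
tcp_pos: [645.2, -229.5, 48.3]
ee_rot: [-0.042, 0.999, -0.0, 0.001]
contact_force: [0.3, -0.4, -0.1]
opening: 0.531
finger_force: 12.0
pos [ 645.2 -229.5   48.3] yaw 94.8 q [-0.47  0.58  1.37 -0.    1.19 -2.12] t 51.9
shift now/50: [-0.033 -0.019  0.333] turn z/0.1: -0.01
 tilt turn/0.1 [-0.007  0.011 -0.   ]
after turn/50: [-0.034 -0.019  0.333]
0.5307749368383479
```

```bash
python3 -m crank '[-0.04,-0.02,0.1,0,0,0,0.4,0,0,0.1,0,0,0,0.4,0,0,0.06,0,0,0,0.4,0,0,0.03,0,0,0,0.4,0,0,0,0,0,0,0.4,0,0,0,0,0,0,0.4]' && python3 -c "
from h import *
go(647,-230.3,31.7,94.9);print(arm.state()['contact_force'])"
```

```text
clock: 52.5
tcp_pos: [646.8, -230.0, 33.2]
ee_rot: [-0.042, 0.999, 0.0, -0.0]
contact_force: [-0.9, 0.7, -0.1]
opening: 0.529
finger_force: 12.0
pos [ 646.8 -230.    33.2] yaw 94.8 q [-0.47  0.6   1.37  0.    1.17 -2.12] t 52.5
shift now/50: [-0.004 -0.006  0.03 ] turn z/0.1: -0.01
 tilt turn/0.1 [ 0. -0. -0.]
after turn/50: [-0.004 -0.006  0.03 ]
[-0.89467116  0.68931495 -0.06919999]
```

Last 1.5 mm, release, lift and retreat clear of the trays.

```bash
python3 -m crank '[0,0,0.03,0,0,0,0.4,0,0,0,0,0,0,0.4,0,0,0,0,0,0,0.55,0,0,0,0,0,0,0.62,0,0,0,0,0,0,0.62,0,0,0,0,0,0,0.62,0,0,-0.1,0,0,0,0.62,0,0,-0.3,0,0,0,0.62,0,0,-0.6,0,0,0,0.62,0,0,-0.6,0,0,0,0.62]' && python3 -m crank '[0.3,0,-0.3,0,0,0,0.62,0.6,0,0,0,0,0,0.62,0.7,0,0,0,0,0,0.62,0.7,0,0,0,0,0,0.62,0.7,0,0,0,0,0,0.62,0.5,0,0,0,0,0,0.62,0.3,0,0,0,0,0,0.62,0,0,0,0,0,0,0.62]'
python3 - <<'E'
from meas import *
p,d=arm.camera("top");s,ds=arm.camera("side")
roi=(412,165,450,212)
P=cloud("top",d);Q=P[170:205,412:442].reshape(-1,3);Q=Q[(Q[:,2]>32)&(Q[:,2]<60)];print("sachet cloud",len(Q),Q.mean(0).round(1),Q.min(0).round(1),Q.max(0).round(1))
B=big(p,roi);print(rect(p,"top",roi,lambda B:(B[...,2]-B[...,0]>25),37))
P=cloud("side",ds)
for x,y,n in((647,-230,"sachet"),(634,-61,"cup"),(640,-146,"vial")):
    m=(abs(P[...,0]-x)<12)&(abs(P[...,1]-y)<12);print(n,"top z side",np.percentile(P[m][:,2],[50,95]).round(1))
roi=(335,165,375,205);w=ray("top",pts((lambda B:B[...,0]-B[...,1]>90)(big(p,roi)),roi),68)[:,:2].astype(np.float32);print("cup",cv2.minEnclosingCircle(w))
roi=(225,165,320,218);B=big(p,roi);v,u=np.nonzero(B[...,0]-B[...,2]>70);w=ray("top",topix(np.c_[u,v],roi),9)[:,:2];print("rings",w.min(0).round(1),w.max(0).round(1))
E
```

```text
clock: 53.5
tcp_pos: [646.6, -230.0, 113.2]
ee_rot: [-0.042, 0.999, 0.0, -0.0]
contact_force: [0.6, -0.4, -0.6]
opening: 0.62
finger_force: 0.0
clock: 54.3
tcp_pos: [456.3, -246.4, 128.1]
ee_rot: [-0.041, 0.999, -0.001, 0.0]
contact_force: [-0.4, 0.5, -0.1]
opening: 0.62
finger_force: 0.0
sachet cloud 271 [ 645.3 -230.2   35.7] [ 620.7 -258.    32. ] [ 670.8 -204.4   45.9]
(array([ 624.5, -232.7]), array([ 9.6, 51.2]), 4.49)
sachet top z side [33.1 34.8]
cup top z side [65.4 67.2]
vial top z side [57.6 66.6]
cup ((631.5676879882812, -61.43745803833008), 24.759197235107422)
rings [582.3 170.8] [671.  247.2]
```

```bash
python3 -c "
from rig import arm
print(arm.finish_job())"
```

```text
the job is handed in; nothing more can be done
None
```

I handed in the finished job at about 54 s of the 131 s. The scissors are in their cut-out, and the cup, vial and tape are upright or flat, within about 4 mm of their compartment centres. The sachet is flat on the tape, within about 2 mm of its centre. The arm touched neither the timer nor the lancet box.

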